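Load the bench deburring spindle

ROBOT

A 6-joint arm with a two-finger parallel gripper is mounted at the origin on a cart in front of the work surface, level with it; the furniture and walls round the work are solid. World frame = base frame: x ahead of the robot, y to its left, z up, the work surface at z = 0. Lengths are in mm, angles in degrees, forces in N, time in s.
With the tool pointing down it reaches from about 350 to 850 mm from the base axis. Payload 8.1 kg.
Tool frame: the origin (TCP) lies at the very end of the fingers, on their centre line; the grasp point (between the pads) lies 19 mm behind it; z points along the fingers, y is the direction in which the jaws open and shut (so a half turn about z gives the same grasp; the last joint's range is limited). The gripper opens to 85 mm and grips with 20 to 120 N. Pads are 22 mm wide; open, the fingers measure 114 mm over their backs; the gripper's body (76 mm by 85 mm) begins 54 mm behind the grasp point. The pads swing forward as they close: fully open they stand 13 mm farther back than shut.
Start: joints at [-71.585, 7.471, 85.268, -0, 87.261, -4.893], TCP at [237.423, -551.031, 201.692] pointing down, gripper open.
Joint ranges: [-169.43, 169.43], [-51.17, 129.36], [1.28, 143.12], [-76.62, 256.62], [0, 156.53], [-152.29, 152.29]. Speed limits (degrees/s): [136.94, 136.94, 159.86, 180, 180, 180].

INTERFACE

Orientations are given as [roll, pitch, yaw] about the fixed x, y, z axes, in that order (R = Rz(yaw) Ry(pitch) Rx(roll)).
In Python, from bench import r gives the robot as it stands.
- The arm moves only by the shell command python3 -m jog 'ROWS' [OPENING] [FORCE]. ROWS is JSON, a list of rows, each a list of 6 numbers: the shift along the tool's x, y, z normalised to -1 to 1, where 1 is 0.25 m, then the turn, a rotation vector about the tool's x, y, z normalised to -1 to 1, where 1 is pi rad. In form: [[x, y, z, ax, ay, az], ...]. A call has 1 to 10 rows; each row is the pose to reach, as a shift and turn from the pose commanded when the call began, along the tool's axes at that moment, turning the shorter way round; what a row does not reach only later rows make up. A row lasts 1/10 s, in which the tool goes at most 50 mm and 8.59 degrees, less where a joint would pass 70% of its speed; a pose out of reach is approached as far as the arm can. A call with a number of a shift or a turn outside -1 to 1 is refused whole. A call with a gripper value outside its range is refused whole. OPENING is the opening, from 0 (shut) to 1 (fully open), set as the call begins (- or left out, the last holds). The fingers move at their own pace and stop on an object; FORCE is the grip in N (left out, the last holds). Time passes only in rows, so rows that repeat a pose let the fingers close. It gives the time, the measured TCP pose, the force and the opening at its end, in the units of the state.
- r.sense(): the state, without advancing time (a new reading comes with each control period).
- r.snapshot(name): name is "scene" or "top" or "wrist"; returns a dict with "pixels" (384x512x3 uint8, red, green, blue), "intrinsics" (3x3 intrinsics, pixels), "extrinsics" (4x4, takes a point from camera to world coordinates). Camera axes: x right, y down, z forward; pixel columns grow to the right and rows downward; lengths in mm; the calibration is good to about 2 mm. A picture is of the moment at which its call begins. There is no depth.
- r.hand_in(): hands the job in, once; it reports no verdict.
The state is a dict: "time": time; "joint_pos": joint angles; "qd": joint speeds; "joint_efforts": joint torques, N m; "tool_pos": TCP position; "tcp_rot": TCP orientation; "ft_force": force on the tool from outside, world axes, zero at the start; "wrist_torque": the same for the moment, N m; "finger_gap": finger opening in mm.
Only numpy, scipy, OpenCV 4.12 (cv2) and the standard library are available. Lean on these libraries where they do the work, as an engineer would, in place of code of your own. Each camera call takes 0.05 s, during which the arm holds its last target.

TASK

Set the spindle's red toggle to its upright centre OFF position. Then load the bare horizontal spindle rod: first the brass spacer sleeve, then the terracotta deburring wheel, then the black end cap, each pushed fully home so that no gap is left between shoulder, sleeve, wheel and cap. Leave the switch off, let go of everything, and leave the sealant tube, spark plug and ratchet where they are.

Things in the scene. Friction and masses are not known exactly. Their poses are not given: they have to be found in the camera images.
- shoulder (a point): Bench spindle fixed to the table: grey motor with a level steel rod, 95 mm above the table, 12 mm diameter, 100 mm long, last 10 mm tapering to 6 mm. This point: on the rod's axis at the shoulder face (42 mm across) where the rod begins; -x points along the rod to its free end, z up. From 20 mm behind (+x) the motor is 67 mm across and reaches 129 mm above the table (144 mm at the switch); base plate 150 x 100 mm
- rod_tip (a point): Free end of the spindle rod, on its axis, 100 mm from the shoulder face; same axes as the shoulder
- toggle (a joint): Red-tipped toggle lever on top of the motor: 0 = upright (off), positive leans to the +y side of toggle_pivot. Sprung detents at -0.42, 0 and +0.42 rad; about 2 N at the tip pushes it from one to the next; it snaps in by itself near a detent and may run past the centre if flicked. It starts at about +0.42
- toggle_pivot (a point): Pivot of the toggle, in the middle of the top of the small grey switch housing (50 x 66 mm) on top of the motor, 144 mm above the table, 74 mm behind the shoulder. The lever is 51 mm long from here, 7 mm thick (11 mm at its red end) and swings in this frame's y-z plane (x is the hinge axis, along the spindle; z up)
- sleeve_centre (a point): Loose brass spacer sleeve, a plain tube: 30 mm outside diameter, 18 mm bore, 54 mm long. Its centre; x is its axis (either end first; its roll is free). It starts lying level in the channel block, centre 35 mm above the table, and there can only be taken by its two end faces; the fingers then cover the bore, so it must be put down and taken again across its diameter before threading
- channel: Fixed grey channel block that holds the sleeve at the start: 50 mm long along x, so the sleeve stands out 2 mm at each end, 58 mm wide; floor 20 mm high, side walls 47 mm high close along both sides of the sleeve. Origin under its centre
- v_rest (a point): Empty steel V-block, fixed, for putting the sleeve down: 90 degree groove along x, 32 mm long, 27 mm wide over the top. This point is where the sleeve's centre lies when it rests in the groove, 46 mm above the table. The block is narrower and shorter than the sleeve, so fingers can pass beside it and at its ends; its foot (48 x 64 mm) is 8 mm high (11 mm at the screw heads)
- wheel_centre (a point): Loose terracotta-coloured deburring wheel with steel bush: 60 mm diameter, 16 mm wide, 18 mm bore. Its centre; x is its axis (either face first). It starts standing on its rim, centre 40 mm above the table, in a fixed wooden stand between two low cheeks (32 mm high, 36 mm long across the axis), its rim free on both sides from above; stand foot 50 x 70 x 8 mm with pins up to 15 mm
- end_cap_centre (a point): Loose black push-on end cap: 34 mm diameter, 40 mm long, blind bore 17 mm wide and 32 mm deep in one end. Its centre; +x points out of the open (bored) end, along its axis; the closed end has an orange dot. It starts lying level, centre 48 mm above the table, in the blue V-block. On the rod its open end faces the wheel
- cap_block: Fixed blue V-block that holds the cap at the start: 28 mm long along x, 31 mm wide over the top, so fingers can pass on both sides of the cap; foot 44 x 64 mm, 8 mm high (11 mm at the screw heads). Origin under its centre
- sealant_tube: Bystander: black sealant tube with a pale nozzle lying on the table, 36 x 108 x 36 mm, long axis y; origin under its centre
- plug: Bystander: spark plug lying on the table, 17 x 66 x 18 mm, long axis y; origin under its centre
- ratchet_tool: Bystander: ratchet handle lying on the table, 31 x 162 x 22 mm, long axis y; origin under its centre
- crate: Fixed yellow crate, 370 mm tall, with an engine overhanging its top, at the right of the work: an obstacle for arm and gripper. Its footprint is 280 mm along this frame's x by 422 mm along its y, centred on the origin (at its underside); one corner points toward the robot, close to the two right-hand holders

How it is judged:
By the outcome, as a careful person would: the job done as asked, in the order asked, and still so for the second after the job is handed in, with the robot touching nothing.
It also fails if it takes over 72 s, if anything falls off the work surface, if the arm or the gripper's body presses on something with over 40 N, if the wrist force passes 120 N, or if a joint passes its speed limit or range.

## Working session

There is one attempt and no reset: what is moved stays moved. The work goes in short steps, Python scripts to look and compute and a shell command to move; the robot and the scene stay as the last step left them, time stands still between calls to the robot, and variables do not carry over. Pictures are saved under pics/ and viewed, and the job is handed in when it is done.

```bash
ls; mkdir -p pics; python3 - <<'E'
from bench import r
import cv2
print(r.sense())
for n in ["scene","top","wrist"]:
    s=r.snapshot(n)
    cv2.imwrite(f"pics/{n}0.png",s["pixels"][:,:,::-1]); print(n,s["intrinsics"],s["extrinsics"])
    import numpy as np
    np.savez(f"pics/{n}0.npz",**s)
E
```

```text
pics
{'time': 0.0, 'joint_pos': array([-7.15841028e+01,  7.51656644e+00,  8.53306704e+01,  9.66294621e-04,
        8.72624497e+01, -4.89358065e+00]), 'qd': array([ 0.08121676,  0.03065411,  0.02495381,  0.04232174,  0.01822375,
       -0.02211317]), 'joint_efforts': array([-4.23030560e-04, -5.69397461e+01, -5.00561428e+01, -4.51461146e-04,
        1.49237219e-02,  2.33765485e-05]), 'tool_pos': array([ 237.24234311, -550.425351  ,  200.61596659]), 'tcp_rot': array([-1.79890796e+02, -1.03184226e-02,  2.33094210e+01]), 'ft_force': array([ 0.23702886, -0.22746201,  0.09153942]), 'wrist_torque': array([-0.0113962 ,  0.01641279, -0.03144421]), 'finger_gap': 85.05291564842912}
scene [[360.29873133   0.         255.78653036]
 [  0.         360.29873133 193.10056726]
 [  0.           0.           1.        ]] [[-9.00673623e-01 -2.58285125e-01  3.49393501e-01  2.23234095e+02]
 [-4.34417649e-01  5.50604543e-01 -7.12822518e-01  7.16563096e+02]
 [-8.26619595e-03 -7.93803144e-01 -6.08118606e-01  6.90352231e+02]
 [ 0.00000000e+00  0.00000000e+00  0.00000000e+00  1.00000000e+00]]
top [[453.93355107   0.         264.68472622]
 [  0.         453.93355107 192.4033878 ]
 [  0.           0.           1.        ]] [[-2.37586176e-02 -9.96774598e-01  7.66546111e-02  4.35759042e+02]
 [-9.99702712e-01  2.41085172e-02  3.64235284e-03  5.96382427e+01]
 [-5.47863380e-03 -7.65452853e-02 -9.97051054e-01  1.52476720e+03]
 [ 0.00000000e+00  0.00000000e+00  0.00000000e+00  1.00000000e+00]]
wrist [[298.76836462   0.         254.44316795]
 [  0.         298.76836462 195.96415254]
 [  0.           0.           1.        ]] [[ 3.94737015e-01 -8.75797492e-01 -2.77779484e-01  3.09194619e+02]
 [-9.18791129e-01 -3.77038508e-01 -1.16896640e-01 -5.20475766e+02]
 [-2.35577814e-03  3.01364757e-01 -9.53506022e-01  3.72630443e+02]
 [ 0.00000000e+00  0.00000000e+00  0.00000000e+00  1.00000000e+00]]
```

```bash
python3 - <<'E'
import cv2
for n in ["scene","top"]:
    im=cv2.imread(f"pics/{n}0.png"); cv2.imwrite(f"pics/{n}0b.png",cv2.resize(im,(800,600),interpolation=cv2.INTER_CUBIC))
E
```

```text
(no output)
```

View pics/scene0b.png

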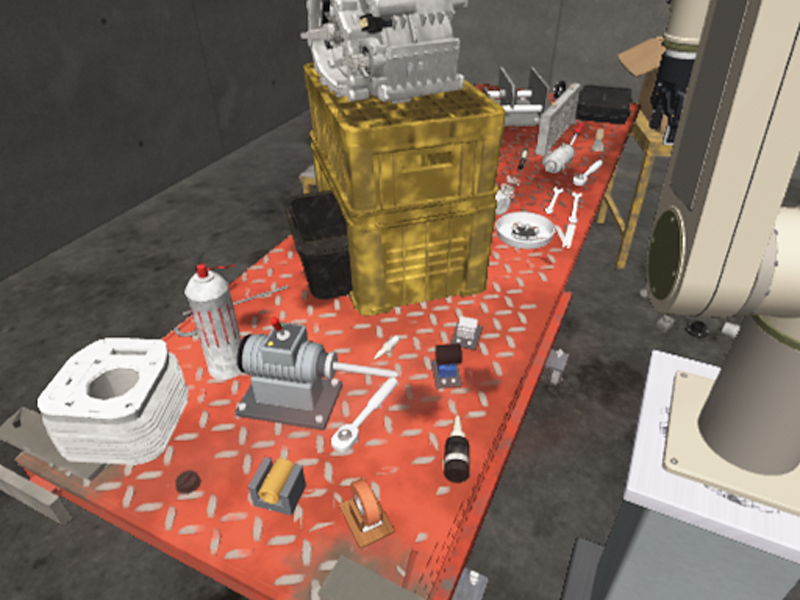

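View pics/top0b.png

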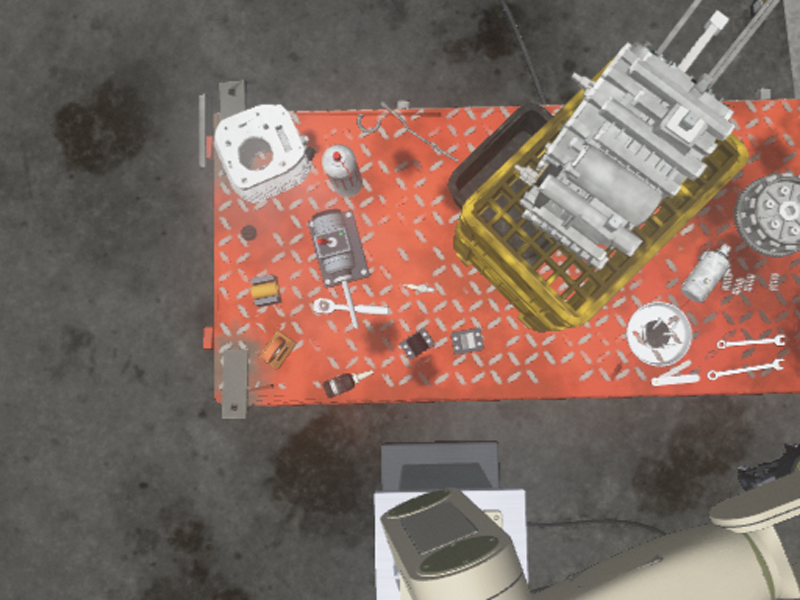

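View pics/wrist0.png

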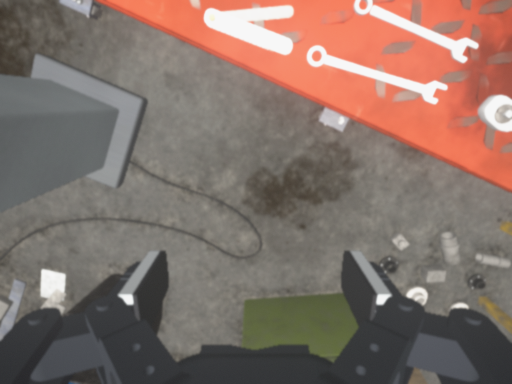

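```bash
cat > h.py <<'E'
import numpy as np, cv2
from scipy.spatial.transform import Rotation as R
def load(n):
    d=np.load(f"pics/{n}.npz"); return d["pixels"],d["intrinsics"],d["extrinsics"]
def snap(name,tag):
    from bench import r
    s=r.snapshot(name); np.savez(f"pics/{tag}.npz",**s); cv2.imwrite(f"pics/{tag}.png",s["pixels"][:,:,::-1]); return s["pixels"],s["intrinsics"],s["extrinsics"]
def ray(s,u,v):
    _,K,E=s; d=E[:3,:3]@np.linalg.solve(K,[u,v,1.]); return E[:3,3],d/np.linalg.norm(d)
def onz(s,u,v,z):
    o,d=ray(s,u,v); return o+d*(z-o[2])/d[2]
def proj(s,P):
    _,K,E=s; p=np.linalg.inv(E)@np.append(P,1.); q=K@p[:3]; return q[:2]/q[2]
def tri(obs):
    A=np.zeros((3,3));b=np.zeros(3)
    for s,u,v in obs:
        o,d=ray(s,u,v); M=np.eye(3)-np.outer(d,d); A+=M;b+=M@o
    x=np.linalg.solve(A,b)
    return x,[np.linalg.norm((np.eye(3)-np.outer(ray(s,u,v)[1],ray(s,u,v)[1]))@(x-ray(s,u,v)[0])) for s,u,v in obs]
def crop(tag,x0,y0,x1,y1,f,out):
    im=cv2.imread(f"pics/{tag}.png")[y0:y1,x0:x1]; cv2.imwrite(f"pics/{out}.png",cv2.resize(im,None,fx=f,fy=f,interpolation=cv2.INTER_CUBIC))
def pose():
    from bench import r
    s=r.sense(); return s["tool_pos"],R.from_euler('xyz',s["tcp_rot"],degrees=True)
def move(p,rpy=None,Rt=None,base=None):
    """rel row from commanded (approx measured or given base=(pos,R))"""
    P,Q=base if base else pose()
    T=Rt if Rt is not None else (R.from_euler('xyz',rpy,degrees=True) if rpy is not None else Q)
    d=Q.inv().apply(np.array(p)-P)/250; w=(Q.inv()*T).as_rotvec()/np.pi
    return np.round(np.append(d,w),4)
E
python3 - <<'E'
from h import *
crop("top0",125,120,320,260,4,"topc"); crop("scene0",150,190,320,350,4,"scenec")
E
```

```text
(no output)
```

View pics/topc.png

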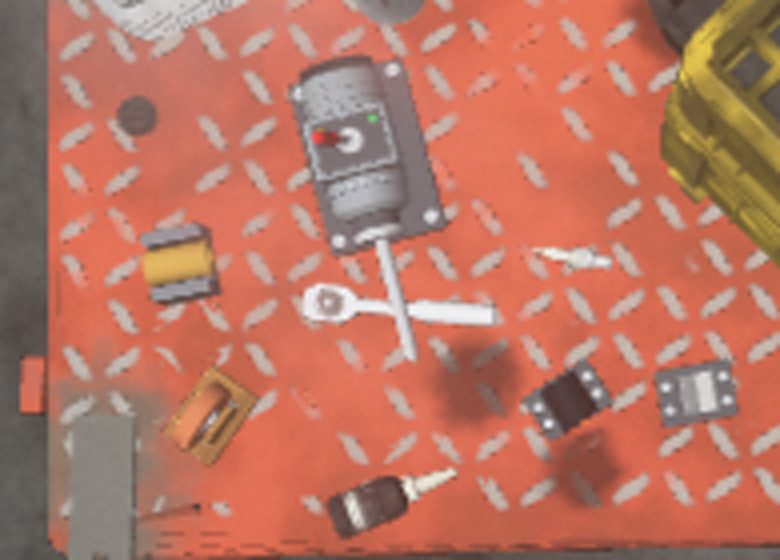

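View pics/scenec.png

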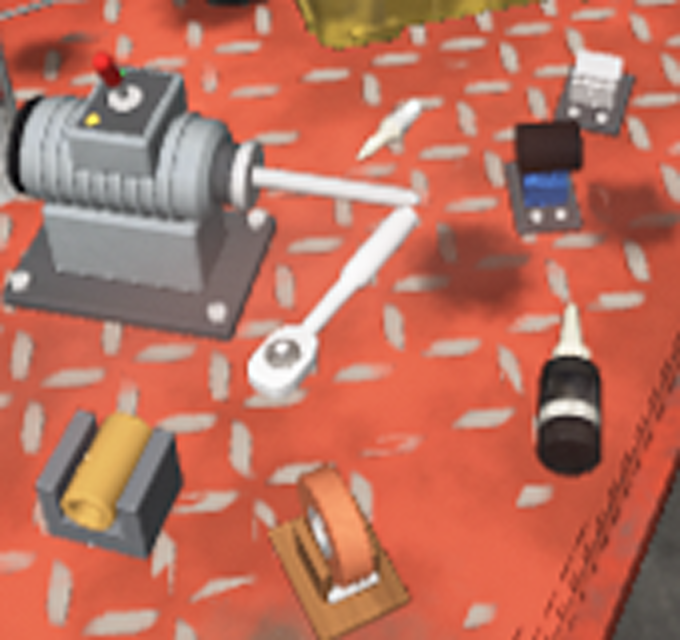

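```bash
python3 - <<'E'
from h import *
s=load("top0")
for n,u,v,z in [("tip",410,357,95),("shoulder",382,239,95),("sleeve",178,262,45),("sl_end1",146,266,45),("sl_end2",212,257,45),("wheel",203,412,60),("cap",568,398,60),("v",697,392,46),("pivot",348,140,144),("tog",318,138,190),
 ("ch_a",138,238,47),("ch_b",217,296,47),("tube",392,492,18),("crate corner",575,325*2,370)]:
    print(n,np.round(onz(s,125+u/4,120+v/4,z)))
sc=load("scene0")
t=lambda a,b:(s,125+a[0]/4,120+a[1]/4)
print(tri([(s,125+410/4,120+357/4),(sc,150+418/4,190+198/4)]))
print(tri([(s,125+318/4,120+138/4),(sc,150+103/4,190+60/4)]))
E
```

```text
tip [495. 183.  95.]
shoulder [589. 204.  95.]
sleeve [580. 376.  45.]
sl_end1 [577. 403.  45.]
sl_end2 [583. 348.  45.]
wheel [456. 354.  60.]
cap [461.  60.  60.]
v [463. -45.  46.]
pivot [661. 224. 144.]
tog [656. 241. 190.]
ch_a [600. 409.  47.]
ch_b [551. 344.  47.]
tube [387. 207.  18.]
crate corner [297.  59. 370.]
(array([492.74053066, 182.10914729,  96.5769118 ]), [np.float64(2.676786504147052), np.float64(2.676786504147013)])
(array([655.23862892, 240.42947987, 186.48825301]), [np.float64(1.0781993645012453), np.float64(1.0781993645012145)])
```

```bash
python3 - <<'E'
from h import *
s=load("scene0"); t=load("top0")
print(onz(s,229.5,200.5,0),onz(s,313,182,0),onz(s,322,70,370))
for u,v in [(545,328),(455,245),(575,330),(745,155)]: print(onz(t,u/1.5625,v/1.5625,370))
E
```

```text
[676.74216957 -24.69856754   0.        ] [ 476.17245443 -226.09695279    0.        ] [ 480.82186959 -211.83900768  370.        ]
[ 474.73659948 -148.78707114  370.        ]
[614.49744205  -6.34129909 370.        ]
[ 470.31948649 -197.37257764  370.        ]
[ 752.9012871  -490.16900414  370.        ]
```

```bash
cat > c.py <<'E'
import sys,json,os
from h import *
F="cmd.json"
def get():
    if os.path.exists(F):
        d=json.load(open(F)); return np.array(d["p"]),R.from_quat(d["q"])
    return np.array([237.423,-551.031,201.692]),R.from_euler('xyz',[180,0,23.308],degrees=True)
def put(p,q): json.dump({"p":list(p),"q":list(q.as_quat())},open(F,"w"))
def row(p,rpy=(180,0,None),base=None):
    P,Q=base or get(); rpy=list(rpy)
    if rpy[2] is None: rpy[2]=Q.as_euler('xyz',degrees=True)[2]
    return move(p,rpy,base=(P,Q))
if __name__=="__main__":
    if sys.argv[1]=="a":   # apply: last row of the call just made
        P,Q=get(); v=np.array(json.loads(sys.argv[2])); put(P+Q.apply(v[:3]*250),Q*R.from_rotvec(v[3:]*np.pi))
    elif sys.argv[1]=="t": # x y z yaw  (tool down), may be several separated by ;
        for t in sys.argv[2].split(";"):
            x=[float(k) for k in t.split()]
            print(row(x[:3],(180,0,x[3]) if len(x)>3 else (180,0,None)).tolist())
    P,Q=get(); print("cmd",np.round(P,2),np.round(Q.as_euler('xyz',degrees=True),2))
E
python3 c.py t "185 -370 280 12.5;340 -190 280 12.5"
```

```text
[0.0939, -0.748, -0.3132, 0.0, -0.0, 0.06]
[0.9482, -1.1639, -0.3132, 0.0, -0.0, 0.06]
cmd [ 237.42 -551.03  201.69] [180.     0.    23.31]
```

```bash
python3 -m jog '[[0.094,-0.748,-0.313,0,0,0.06],[0.094,-0.748,-0.313,0,0,0.06],[0.094,-0.748,-0.313,0,0,0.06],[0.094,-0.748,-0.313,0,0,0.06],[0.094,-0.748,-0.313,0,0,0.06],[0.094,-0.748,-0.313,0,0,0.06]]'; python3 c.py a '[0.094,-0.748,-0.313,0,0,0.06]'; python3 c.py t "345 -180 280;400 30 300;400 30 260"
```

```text
time: 0.75
tool_pos: [185.1, -370.0, 281.3]
tcp_rot: [179.8, -0.0, 12.5]
ft_force: [0.8, -0.9, 0.2]
finger_gap: 85.6
cmd [ 185.01 -369.99  279.94] [180.     0.    12.51]
[0.7893, -0.6033, -0.0002, -0.0, -0.0, 0.0]
[1.186, -1.3758, -0.0802, -0.0, -0.0, 0.0]
[1.186, -1.3758, 0.0798, -0.0, -0.0, 0.0]
cmd [ 185.01 -369.99  279.94] [180.     0.    12.51]
```

```bash
python3 -m jog '[[0.789,-0.603,0,0,0,0],[0.789,-0.603,0,0,0,0],[0.789,-0.603,0,0,0,0],[0.789,-0.603,0,0,0,0],[0.789,-0.603,0,0,0,0],[0.9,-1,0,0,0,0],[0.9,-1,0,0,0,0],[0.9,-1,0,0,0,0]]'; python3 c.py a '[0.9,-1,0,0,0,0]'; python3 c.py t "400 20 280;420 210 300"
```

```text
time: 1.55
tool_pos: [351.4, -72.3, 278.7]
tcp_rot: [-179.8, 0.1, 12.9]
ft_force: [-0.1, 1.2, -0.1]
finger_gap: 85.5
cmd [350.53 -77.2  279.94] [180.     0.    12.51]
[0.2774, -0.3367, -0.0002, -0.0, -0.0, 0.0]
[0.5201, -1.0613, -0.0802, -0.0, -0.0, 0.0]
cmd [350.53 -77.2  279.94] [180.     0.    12.51]
```

```bash
python3 -m jog '[[0.277,-0.337,0,0,0,0],[0.277,-0.337,0,0,0,0],[0.277,-0.337,0,0,0,0],[0.277,-0.337,0,0,0,0],[0.277,-0.337,0,0,0,0]]'; python3 c.py a '[0.277,-0.337,0,0,0,0]'; python3 -c "
from h import *
snap('wrist','w1')
crop('w1',0,0,512,384,1.56,'w1b')"; python3 c.py t "440 240 300"
```

```text
time: 2.05
tool_pos: [399.8, 19.1, 279.0]
tcp_rot: [-180.0, 0.1, 12.5]
ft_force: [-0.8, 0.1, 0.5]
finger_gap: 85.4
cmd [399.89  20.05 279.94] [180.     0.    12.51]
[0.3472, -0.8242, -0.0802, -0.0, -0.0, 0.0]
cmd [399.89  20.05 279.94] [180.     0.    12.51]
```

View pics/w1b.png

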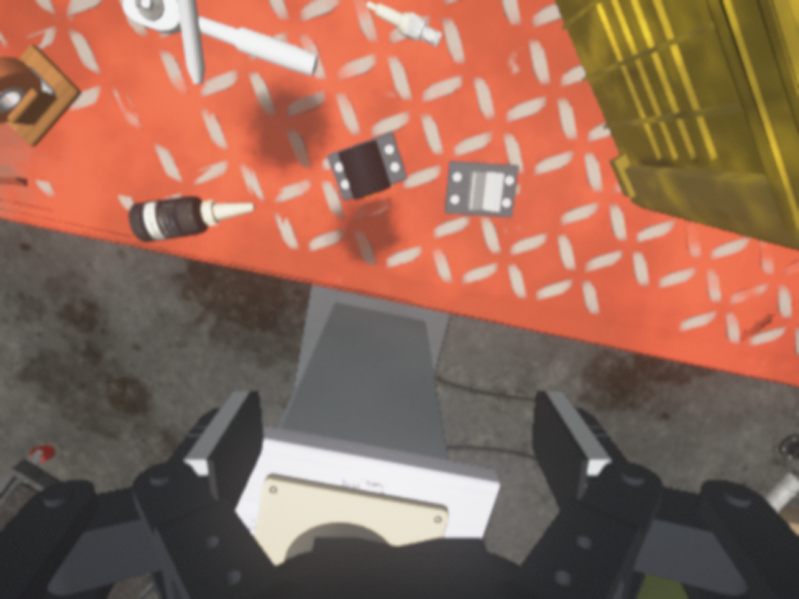

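```bash
python3 -c "
from h import *
crop('w1',200,75,345,150,5.5,'w1c')"
```

```text
(no output)
```

View pics/w1c.png

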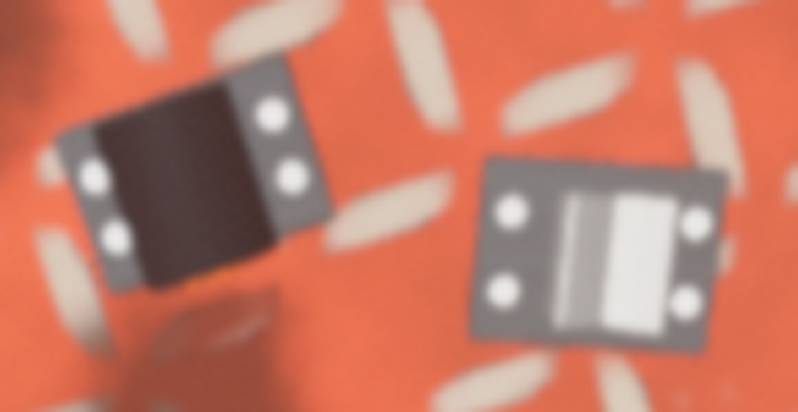

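```bash
python3 - <<'E'
from h import *
s=load("w1")
for n,L in [("cap",[(94,177),(117,238),(293,178),(271,115)]),("v",[(511,212),(503,291),(685,302),(697,223)])]:
    P=np.array([onz(s,200+u/5.5,75+v/5.5,11) for u,v in L]); c=P.mean(0)
    dy=(P[0]+P[1]-P[2]-P[3]); dx=P[0]+P[3]-P[1]-P[2]
    print(n,c,np.degrees(np.arctan2(dx[1],dx[0])),np.degrees(np.arctan2(-dy[0],dy[1])),np.linalg.norm(dx)/2,np.linalg.norm(dy)/2)
# cap outline corners: top edges at z~48 side, far top corners
for u,v in [(97,128),(228,75),(275,242),(152,290)]: print(onz(s,200+u/5.5,75+v/5.5,48))
# groove: valley + edges at block top
for u,v in [(560,193),(675,198),(662,333),(553,328)]: print(onz(s,200+u/5.5,75+v/5.5,40))
E
```

```text
cap [461.91921248  60.71002154  11.        ] 32.20209206707851 30.667003030282284 16.201263152709814 47.98015724534218
v [465.11220124 -46.28895524  11.        ] 8.17323583503197 9.131260316643534 20.04577437426159 48.095835230678496
[469.12046251  82.67749489  48.        ]
[487.08117967  55.23611758  48.        ]
[452.88317012  36.75482102  48.        ]
[435.61583373  63.1941245   48.        ]
[478.33334289 -27.67254537  40.        ]
[483.17572805 -54.9730223   40.        ]
[451.71047614 -60.91534729  40.        ]
[447.09410896 -34.37998179  40.        ]
```

```bash
python3 c.py t "540 260 300"
```

```text
[0.755, -0.8156, -0.0802, -0.0, -0.0, 0.0]
cmd [399.89  20.05 279.94] [180.     0.    12.51]
```

```bash
python3 -m jog '[[0.755,-0.816,-0.08,0,0,0],[0.755,-0.816,-0.08,0,0,0],[0.755,-0.816,-0.08,0,0,0],[0.755,-0.816,-0.08,0,0,0],[0.755,-0.816,-0.08,0,0,0],[0.755,-0.816,-0.08,0,0,0],[0.755,-0.816,-0.08,0,0,0]]'; python3 c.py a '[0.755,-0.816,-0.08,0,0,0]'; python3 -c "
from h import *
snap('wrist','w2')
crop('w2',0,0,512,384,1.56,'w2b')"
```

```text
time: 2.8
tool_pos: [541.5, 260.8, 298.6]
tcp_rot: [-180.0, 0.1, 12.5]
ft_force: [0.4, -0.4, -0.5]
finger_gap: 85.0
cmd [539.98 260.09 299.94] [180.     0.    12.51]
```

View pics/w2b.png

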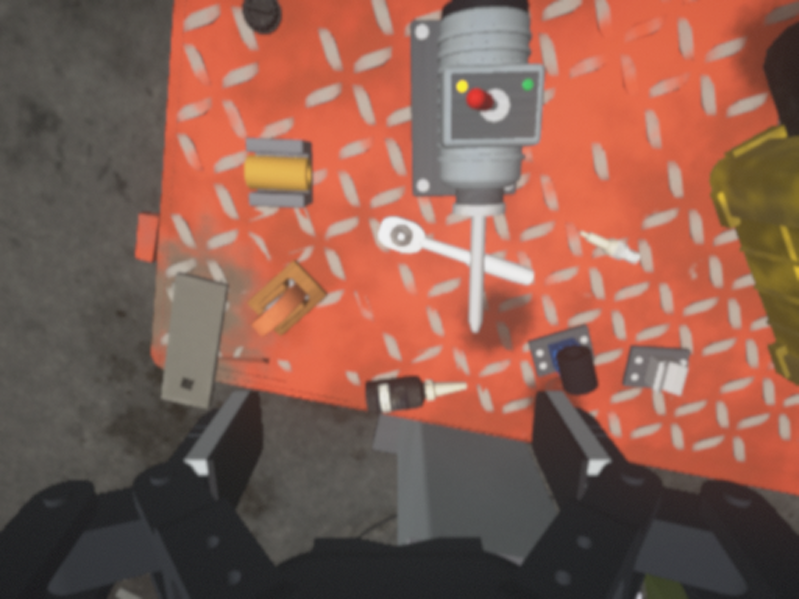

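```bash
python3 -c "
from h import *
crop('w2',255,30,365,225,4,'w2c')
crop('w2',145,75,245,230,4,'w2d')"
```

```text
(no output)
```

View pics/w2c.png

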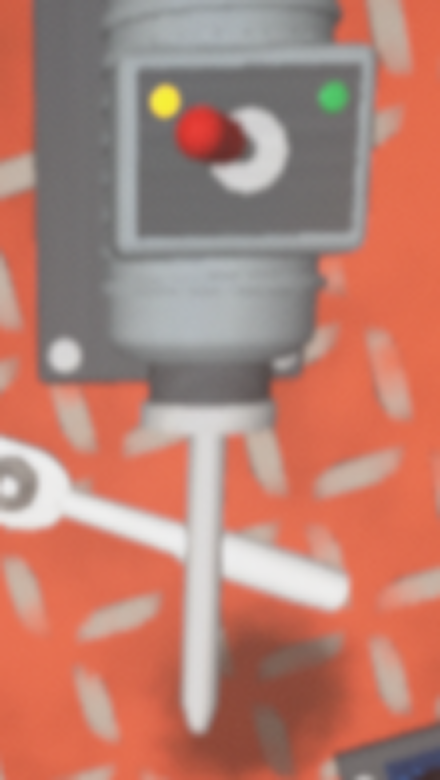

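View pics/w2d.png

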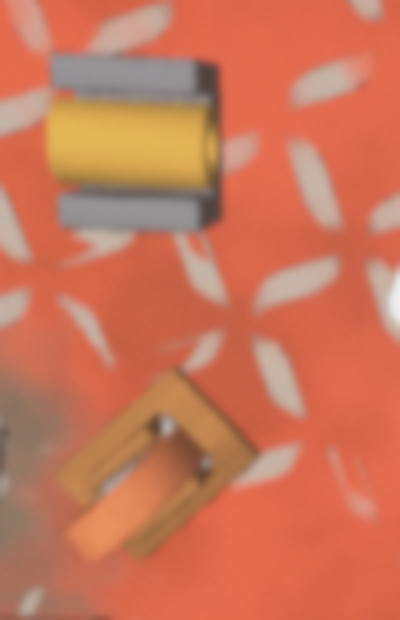

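```bash
python3 - <<'E'
from h import *
s=load("w2"); C=lambda u,v,z:onz(s,255+u/4,30+v/4,z); D=lambda u,v,z:onz(s,145+u/4,75+v/4,z)
tip=C(198,732,95); a=C(203,600,95); b=C(207,450,95); sh=C(207.5,431,95)
for n,p in zip("tip a b sh".split(),[tip,a,b,sh]): print(n,p.round(1))
d=b-tip; print(np.degrees(np.arctan2(d[1],d[0])), np.linalg.norm(sh-tip))
print("pivot",C(248,150,144),"togtip",C(201,131,190))
# switch housing corners z=144
H=[C(*q,144) for q in [(118,62),(376,48),(368,240),(121,250)]]; print("housing",np.mean(H,0),np.linalg.norm(H[0]-H[1]),np.linalg.norm(H[1]-H[2]), np.degrees(np.arctan2(*(H[0]-H[3]+H[1]-H[2])[1::-1])))
W=[D(*q,47) for q in [(52,54),(197,60),(200,230),(60,228)]]; print("ch",np.mean(W,0),np.array(W).round(1))
e1=D(47,143,47);e2=D(213,143,42);print("sleeve ends",e1,e2)
F=[D(*q,8) for q in [(178,368),(258,452),(58,480),(140,558)]]; print("foot",np.mean(F,0),np.array(F).round(1))
print("wheel top mid line",D(83,543,40),D(170,440,70))
E
```

```text
tip [492.5 181.2  95. ]
a [537.  191.7  95. ]
b [583.8 203.3  95. ]
sh [589.5 204.8  95. ]
13.653218588830358 99.84946794513901
pivot [662.96892053 222.99190297 144.        ] togtip [658.09112336 241.59183364 190.        ]
housing [662.35940355 223.46219591 144.        ] 63.4891199862729 44.62655890738516 15.255454192015815
ch [582.1115091  378.26782457  47.        ] [[605.7 406.9  47. ]
 [614.2 359.3  47. ]
 [559.2 349.6  47. ]
 [549.4 397.3  47. ]]
sleeve ends [576.78943895 405.10414011  47.        ] [588.65879735 350.68298862  42.        ]
foot [457.46482541 358.10396425   8.        ] [[499.  356.3   8. ]
 [471.9 319.7   8. ]
 [442.7 396.9   8. ]
 [416.3 359.6   8. ]]
wheel top mid line [431.60673049 376.13401796  40.        ] [489.14851218 344.59041536  70.        ]
```

```bash
python3 c.py t "662 222.8 250 13.6; 662 222.8 162 13.6"
```

```text
[0.4442, 0.2513, 0.1998, -0.0, -0.0, -0.0061]
[0.4442, 0.2513, 0.5518, -0.0, -0.0, -0.0061]
cmd [539.98 260.09 299.94] [180.     0.    12.51]
```

```bash
python3 -m jog '[[0.444,0.251,0.2,0,0,-0.006],[0.444,0.251,0.2,0,0,-0.006],[0.444,0.251,0.2,0,0,-0.006],[0.444,0.251,0.2,0,0,-0.006],[0.444,0.251,0.552,0,0,-0.006],[0.444,0.251,0.552,0,0,-0.006],[0.444,0.251,0.552,0,0,-0.006]]'; python3 c.py a '[0.444,0.251,0.552,0,0,-0.006]'
python3 -c "
from h import *
snap('wrist','w3')
crop('w3',0,0,512,384,1.56,'w3b')"
```

```text
time: 3.55
tool_pos: [657.6, 219.7, 155.0]
tcp_rot: [180.0, 0.7, 13.5]
ft_force: [-1.1, -0.7, -0.8]
finger_gap: 85.6
cmd [661.93 222.87 161.94] [180.     0.    13.59]
```

View pics/w3b.png

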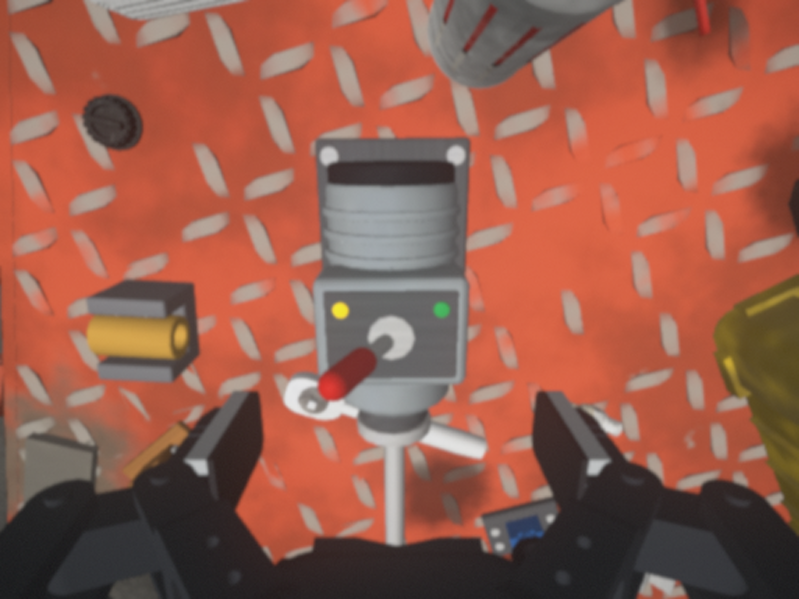

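```bash
python3 -m jog '[[0,0,0,0,0,0],[0,0,0,0,0,0],[0,0,0,0,0,0],[0,0,0,0,0,0],[0,0,0,0,0,0],[0,0,0,0,0,0]]' 0.14 20
python3 -c "
from h import *
snap('wrist','w4')
crop('w4',150,100,400,384,2,'w4b')"
```

```text
time: 4.2
tool_pos: [662.0, 223.0, 162.2]
tcp_rot: [-180.0, -0.0, 13.6]
ft_force: [0.5, -0.3, -0.0]
finger_gap: 12.0
```

View pics/w4b.png

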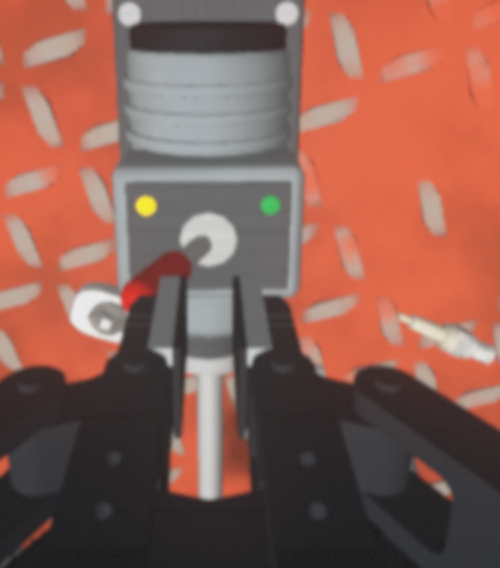

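```bash
python3 - <<'E'
from h import *
s=load("w4")
for P in [(662,223,162),(662,223,144),(662,223,181),(657,242,190),(589.6,204.6,95)]:
    p=proj(s,P); print(P,p,(p-[150,100])*2)
print(s[2][:3,3])
p=np.linalg.solve(s[2],[662,223,162,1]);print(p)
E
```

```text
(662, 223, 162) [254.00643568 231.84107397] [208.01287136 263.68214794]
(662, 223, 144) [254.0642756  220.91714989] [208.12855119 241.83429978]
(662, 223, 181) [253.93267277 245.77229049] [207.86534554 291.54458098]
(657, 242, 190) [217.44820035 254.13773814] [134.8964007  308.27547629]
(589.6, 204.6, 95) [255.22623036 276.17142322] [210.45246072 352.34284645]
[737.94714501 240.86411047 334.07367691]
[ -0.27421034  22.52598119 187.58718118   1.        ]
```

```bash
python3 -c "
from h import *
snap('scene','s4')
crop('s4',130,170,300,300,4.5,'s4b')"
```

```text
(no output)
```

View pics/s4b.png

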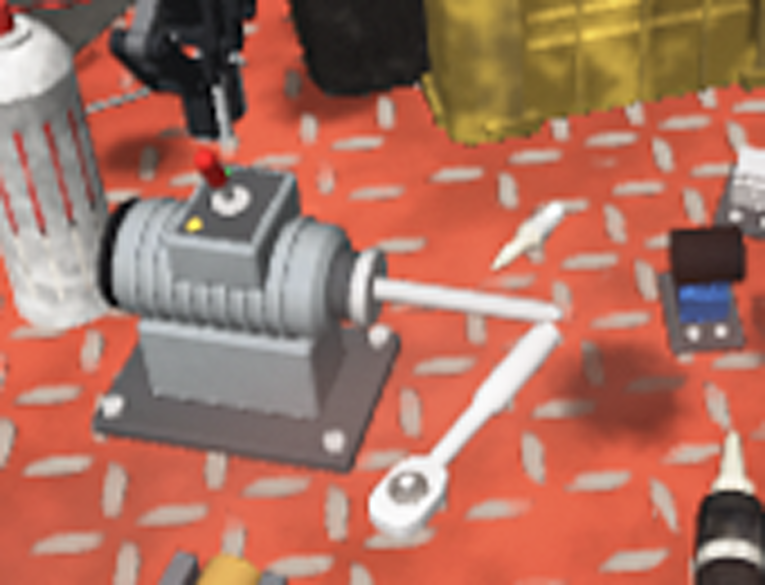

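```bash
python3 - <<'E'
from h import *
s=load("s4")
for P in [(662,223,162),(662,223,144),(662,223,195),(662,223,230)]:
    p=proj(s,P); print(P,(p-[130,170])*4.5)
# intersect: fingertip pixels seen in w4 and s4
w=load("w4")
print(tri([(s,130+212/4.5,170+140/4.5),(w,150+208/2,100+277/2)]))
print(tri([(s,130+208/4.5,170+160/4.5),(w,150+135/2,100+300/2)]))
E
python3 -c "
from bench import r;print(r.sense())"
```

```text
(662, 223, 162) [219.95494192 171.28975708]
(662, 223, 144) [224.7670568  198.07526067]
(662, 223, 195) [210.79341234 120.2942615 ]
(662, 223, 230) [200.56482836  63.35925904]
(array([665.21889219, 222.86415503, 180.29582857]), [np.float64(1.3011416245349858), np.float64(1.301141624535042)])
(array([654.78216153, 240.96811488, 183.98744535]), [np.float64(1.9831296240220322), np.float64(1.9831296240220653)])
{'time': 4.3, 'joint_pos': array([ 1.44125277e+01,  2.37703901e+01,  7.01854138e+01, -1.69108296e-03,
        8.60554027e+01,  9.08136721e+01]), 'qd': array([-0.00362301,  0.1050628 ,  0.02125197,  0.01671695, -0.11674045,
        0.01615826]), 'joint_efforts': array([ 4.43626326e-03, -7.13270974e+01, -5.00513005e+01, -1.37427837e-04,
        3.09770410e-03, -3.23129434e-04]), 'tool_pos': array([661.86734299, 222.9446115 , 161.85792248]), 'tcp_rot': array([1.79998154e+02, 1.11815587e-02, 1.35989720e+01]), 'ft_force': array([-0.16782644,  0.08650726,  1.29076015]), 'wrist_torque': array([-0.02873086, -0.09451095, -0.0060267 ]), 'finger_gap': 12.063933701382522}
```

```bash
python3 -m jog '[[0,0,-0.2,0,0,0],[0,0,-0.2,0,0,0],[0,0,-0.2,0,0,0]]' 0.14; python3 -m jog '[[0,0,0,0,0,0],[0,0,0,0,0,0],[0,0,0,0,0,0],[0,0,0,0,0,0]]' 1;  python3 -m jog '[[0,0,0.1,0,0,0],[0,0,0.2,0,0,0],[0,0,0.24,0,0,0],[0,0,0.256,0,0,0],[0,0,0.256,0,0,0]]'; python3 c.py a '[0,0,0.056,0,0,0]'
python3 -c "
from h import *
snap('scene','s5')
crop('s5',130,170,300,300,4.5,'s5b')
snap('wrist','w5')
crop('w5',150,100,400,384,2,'w5b')"
```

```text
time: 4.6
tool_pos: [663.4, 223.3, 214.7]
tcp_rot: [-180.0, -0.3, 13.6]
ft_force: [0.1, 0.3, -0.6]
finger_gap: 11.9
time: 5.0
tool_pos: [661.5, 222.8, 210.9]
tcp_rot: [-180.0, 0.1, 13.6]
ft_force: [0.3, 0.4, 0.6]
finger_gap: 69.5
time: 5.5
tool_pos: [661.8, 222.8, 147.9]
tcp_rot: [180.0, 0.0, 13.6]
ft_force: [-0.4, -0.0, 0.3]
finger_gap: 85.6
cmd [661.93 222.87 147.94] [180.     0.    13.59]
```

View pics/s5b.png

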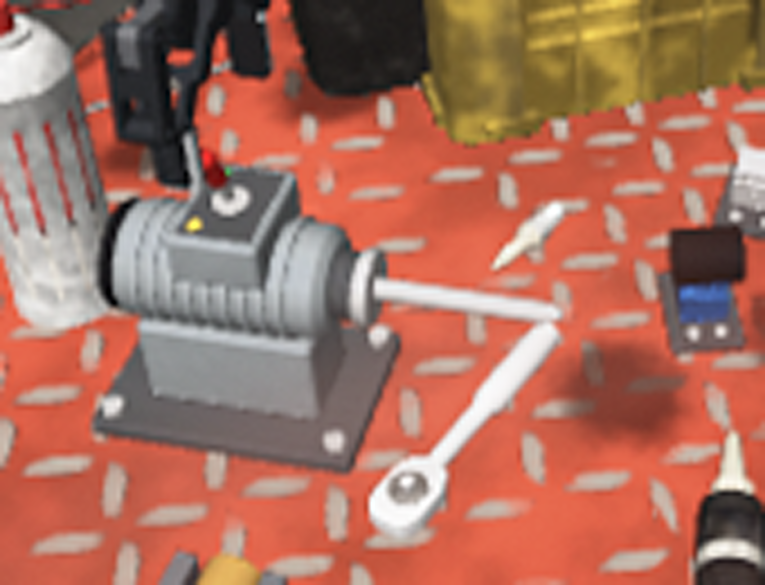

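View pics/w5b.png

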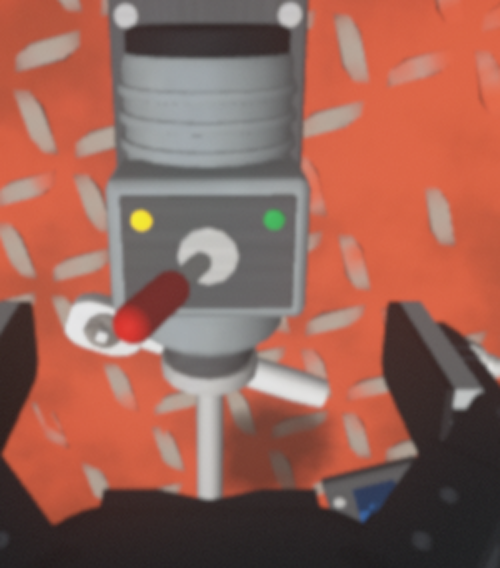

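```bash
python3 - <<'E'
from h import *
s=load("s5")
for z in (148,160,170,180):
  for dx in (-11,11):
    p=np.array([662,223,z])+42.5*np.array([-.235,.972,0])+dx*np.array([.972,.235,0]); print(z,dx,(proj(s,p)-[130,170])*4.5)
E
```

```text
148 -11 [212.45961557 250.05507565]
148 11 [170.75044895 243.96876317]
160 -11 [209.00224173 231.9194318 ]
160 11 [166.9274213  225.86356081]
170 -11 [206.0721021  216.54939342]
170 11 [163.68764793 210.52055056]
180 -11 [203.09631148 200.93989295]
180 11 [160.39764316 194.93965306]
```

```bash
python3 -m jog '[[0,0,0,0,0,0],[0,0,0,0,0,0],[0,0,0,0,0,0],[0,0,0,0,0,0],[0,0,0,0,0,0],[0,0,0,0,0,0],[0,0,0,0,0,0]]' 0.14 20
python3 -c "
from h import *
snap('scene','s6')
crop('s6',130,170,300,300,4.5,'s6b')
snap('wrist','w6')
crop('w6',150,100,400,384,2,'w6b')"
```

```text
time: 6.3
tool_pos: [661.9, 222.7, 147.8]
tcp_rot: [180.0, 0.0, 13.6]
ft_force: [0.5, 1.8, 0.4]
finger_gap: 11.5
```

View pics/s6b.png

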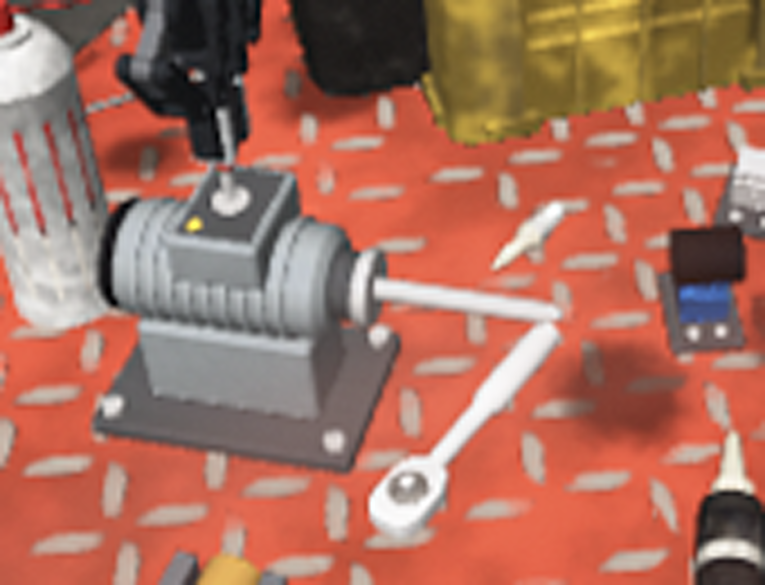

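View pics/w6b.png

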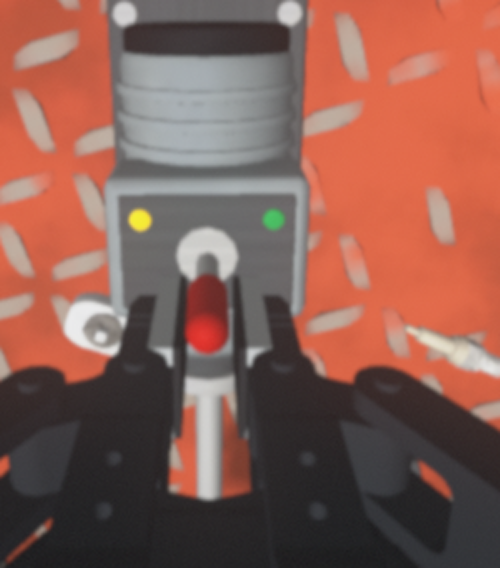

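```bash
python3 -m jog '[[0,0,0,0,0,0],[0,0,0,0,0,0],[0,0,0,0,0,0],[0,0,-0.2,0,0,0],[0,0,-0.36,0,0,0],[0,0,-0.36,0,0,0]]' 1; python3 c.py a '[0,0,-0.36,0,0,0]'; python3 c.py t "582.4 378.1 200 10.8;582.4 378.1 120 10.8;582.4 378.1 30 10.8"
```

```text
time: 7.0
tool_pos: [665.3, 223.6, 247.0]
tcp_rot: [-180.0, -0.7, 13.6]
ft_force: [0.3, -0.1, 0.9]
finger_gap: 85.1
cmd [661.93 222.87 237.94] [180.     0.    13.59]
[-0.1634, -0.6783, 0.1518, -0.0, -0.0, 0.0155]
[-0.1634, -0.6783, 0.4718, -0.0, -0.0, 0.0155]
[-0.1634, -0.6783, 0.8318, -0.0, -0.0, 0.0155]
cmd [661.93 222.87 237.94] [180.     0.    13.59]
```

```bash
python3 -m jog '[[-0.163,-0.678,0.15,0,0,0.0155],[-0.163,-0.678,0.15,0,0,0.0155],[-0.163,-0.678,0.15,0,0,0.0155],[-0.163,-0.678,0.15,0,0,0.0155],[-0.163,-0.678,0.34,0,0,0.0155],[-0.163,-0.678,0.52,0,0,0.0155],[-0.163,-0.678,0.58,0,0,0.0155],[-0.163,-0.678,0.58,0,0,0.0155]]'; python3 c.py a '[-0.163,-0.678,0.58,0,0,0.0155]'
python3 -c "
from h import *
snap('scene','s7')
crop('s7',130,170,300,340,3.5,'s7b')
snap('wrist','w7')
crop('w7',0,0,512,384,1.56,'w7b')"
```

```text
time: 7.8
tool_pos: [580.2, 376.6, 89.1]
tcp_rot: [179.9, 0.4, 10.8]
ft_force: [-0.5, -0.2, 0.2]
finger_gap: 85.1
cmd [582.5  378.05  92.94] [180.    0.   10.8]
```

View pics/s7b.png

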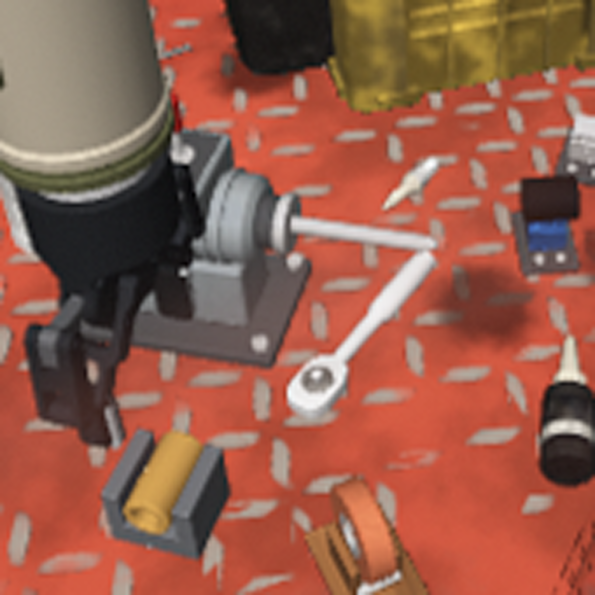

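View pics/w7b.png

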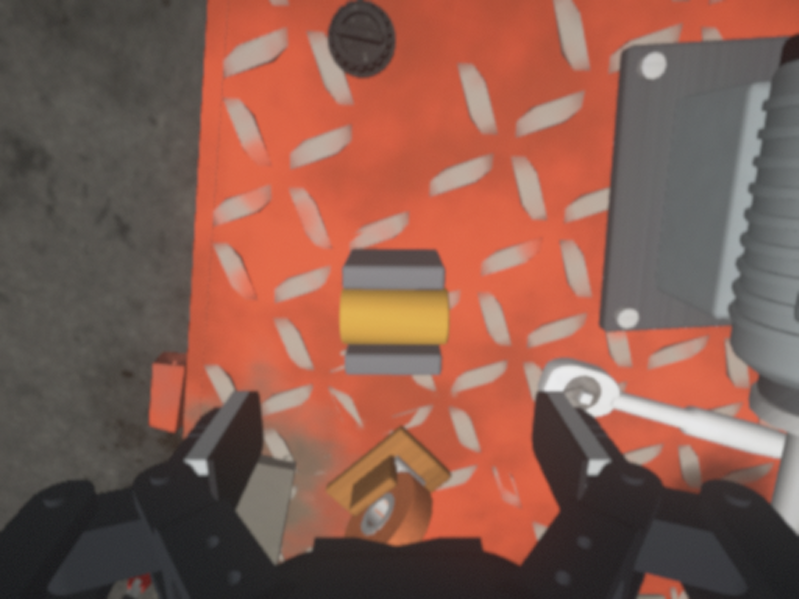

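```bash
python3 - <<'E'
from h import *
s=load("w7")
for u,v in [(341,317),(449,316)]: print(onz(s,u/1.56,v/1.56,38))
print([onz(s,u/1.56,v/1.56,47) for u,v in [(344,265),(443,265),(346,374),(440,374)]])
print("tcp",np.round(proj(s,(582.5,378,93))*1.56),np.round(proj(s,(582.5,378,50))*1.56))
E
python3 c.py t "582.3 378.1 2 10.8"
```

```text
[577.14304373 405.57110269  38.        ]
[587.98949212 351.19340069  38.        ]
[array([606.57961038, 407.55239817,  47.        ]), array([615.34523737, 361.24105873,  47.        ]), array([550.27314397, 397.85641212,  47.        ]), array([559.24910266, 350.45044392,  47.        ])]
tcp [395. 361.] [396. 325.]
[-0.0008, -0.0004, 0.3638, -0.0, -0.0, -0.0]
cmd [582.5  378.05  92.94] [180.    0.   10.8]
```

```bash
python3 -m jog '[[0,0,0.12,0,0,0.002],[0,0,0.22,0,0,0.002],[0,0,0.29,0,0,0.002],[0,0,0.33,0,0,0.002],[0,0,0.364,0,0,0.002],[0,0,0.364,0,0,0.002],[0,0,0.364,0,0,0.002]]'; python3 c.py a '[0,0,0.364,0,0,0.002]'
python3 -c "
from h import *
snap('scene','s8')
crop('s8',130,170,300,340,3.5,'s8b')
snap('wrist','w8')
crop('w8',0,0,512,384,1.56,'w8b')"
```

```text
time: 8.6
tool_pos: [583.2, 378.4, 3.0]
tcp_rot: [-180.0, -0.1, 10.4]
ft_force: [0.3, 0.5, -1.1]
finger_gap: 85.5
cmd [582.5  378.05   1.94] [180.     0.    10.44]
```

View pics/s8b.png

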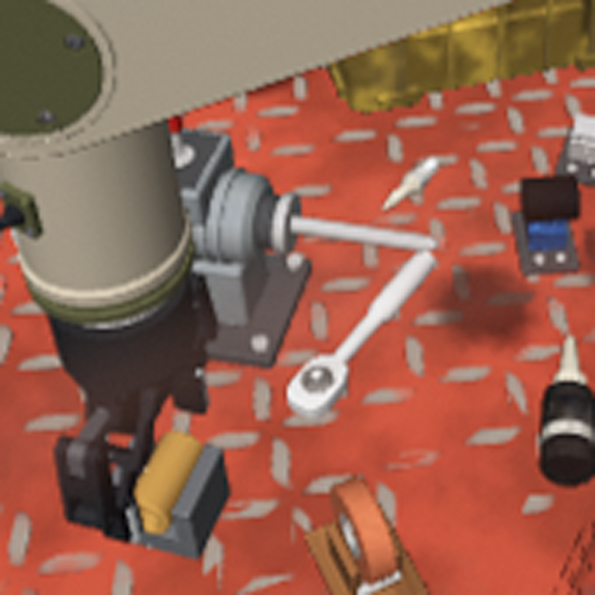

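View pics/w8b.png

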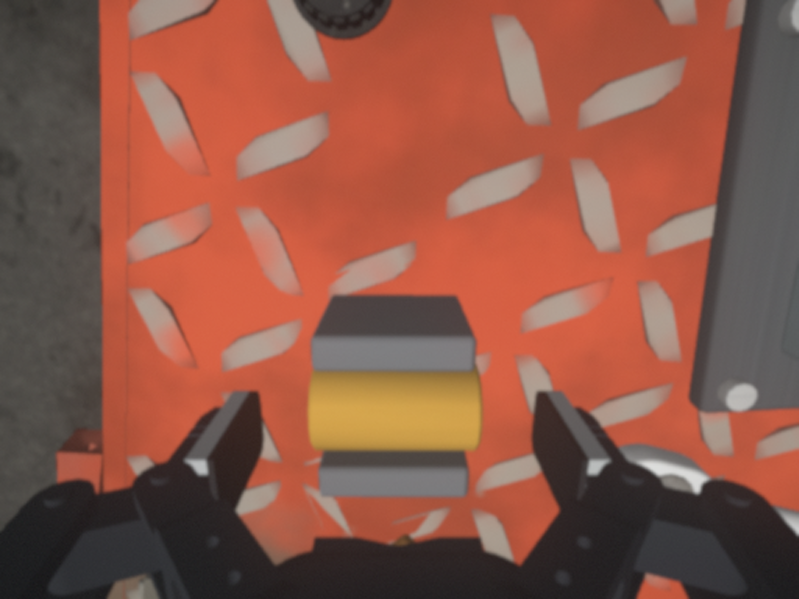

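```bash
python3 -m jog '[[0,0,0,0,0,0],[0,0,0,0,0,0],[0,0,0,0,0,0],[0,0,0,0,0,0],[0,0,0,0,0,0]]' 0.4 40
python3 -c "
from h import *
snap('wrist','w9')
crop('w9',0,0,512,384,1.56,'w9b')"
```

```text
time: 9.2
tool_pos: [583.1, 378.3, 2.8]
tcp_rot: [-180.0, -0.1, 10.4]
ft_force: [-0.5, -0.8, 5.4]
finger_gap: 52.8
```

View pics/w9b.png

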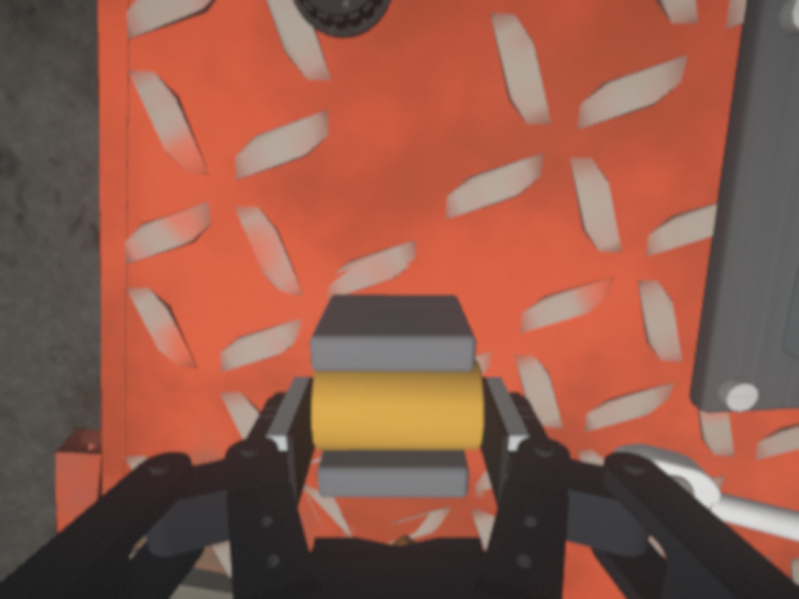

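```bash
python3 -m jog '[[0,0,-0.1,0,0,0],[0,0,-0.25,0,0,0],[0,0,-0.45,0,0,0],[0,0,-0.65,0,0,0],[0,0,-0.672,0,0,0]]'; python3 c.py a '[0,0,-0.672,0,0,0]'; python3 c.py t "530 170 170 55;465.1 -45 170 99"
python3 -c "
from h import *
snap('wrist','w10')
crop('w10',100,150,400,384,2,'w10b')"
```

```text
time: 9.75
tool_pos: [586.0, 380.1, 179.3]
tcp_rot: [-179.8, -0.7, 10.4]
ft_force: [0.0, 0.9, -0.2]
finger_gap: 52.6
cmd [582.5  378.05 169.94] [180.     0.    10.44]
[-0.3573, 0.7804, -0.0002, 0.0, 0.0, -0.2476]
[-0.7684, 1.5791, -0.0002, 0.0, 0.0, -0.492]
cmd [582.5  378.05 169.94] [180.     0.    10.44]
```

View pics/w10b.png

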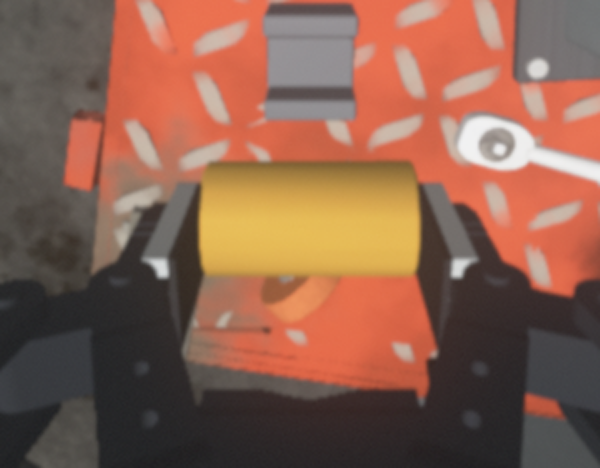

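```bash
python3 -m jog '[[-0.357,0.78,0,0,0,-0.248],[-0.357,0.78,0,0,0,-0.248],[-0.357,0.78,0,0,0,-0.248],[-0.357,0.78,0,0,0,-0.248],[-0.357,0.78,0,0,0,-0.248],[-0.357,0.78,0,0,0,-0.248],[-0.357,0.78,0,0,0,-0.248]]'; python3 c.py a '[-0.357,0.78,0,0,0,-0.248]';python3 c.py t "465.1 -45 110 99;465.1 -45 13 99"
```

```text
time: 10.5
tool_pos: [528.8, 169.1, 167.9]
tcp_rot: [-179.9, 0.1, 55.0]
ft_force: [0.3, 0.1, 0.2]
finger_gap: 52.7
cmd [530.06 170.11 169.94] [180.     0.    55.08]
[-0.8542, 0.2795, 0.2398, -0.0, 0.0, -0.244]
[-0.8542, 0.2795, 0.6278, -0.0, 0.0, -0.244]
cmd [530.06 170.11 169.94] [180.     0.    55.08]
```

```bash
python3 -m jog '[[-0.854,0.28,0,0,0,-0.244],[-0.854,0.28,0,0,0,-0.244],[-0.854,0.28,0,0,0,-0.244],[-0.854,0.28,0,0,0,-0.244],[-0.854,0.28,0.05,0,0,-0.244],[-0.854,0.28,0.2,0,0,-0.244],[-0.854,0.28,0.28,0,0,-0.244],[-0.854,0.28,0.28,0,0,-0.244]]'; python3 c.py a '[-0.854,0.28,0.28,0,0,-0.244]';
python3 -c "
from h import *
snap('wrist','w11')
crop('w11',0,0,512,384,1.56,'w11b')"
```

```text
time: 11.3
tool_pos: [461.7, -44.3, 95.3]
tcp_rot: [-179.6, -0.2, 98.9]
ft_force: [-0.2, 0.0, -2.0]
finger_gap: 52.7
cmd [465.23 -45.02  99.94] [-180.    0.   99.]
```

View pics/w11b.png

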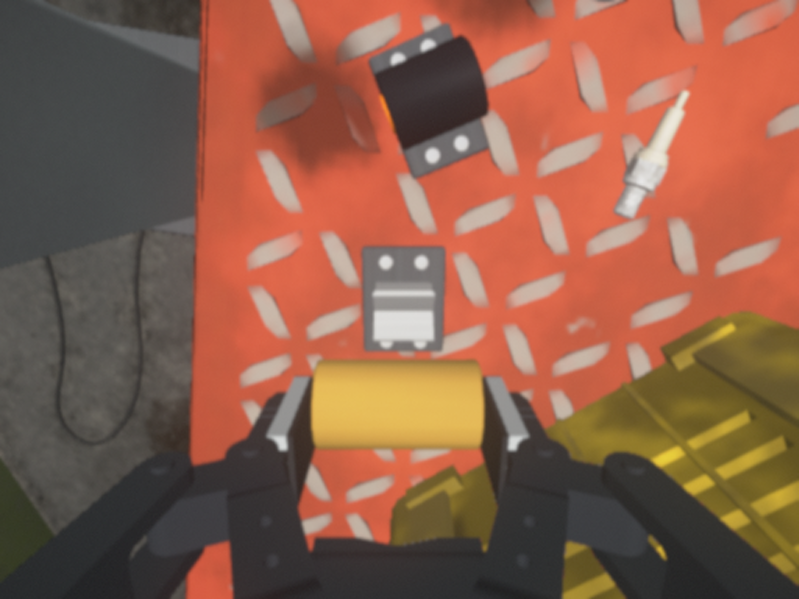

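```bash
python3 - <<'E'
from h import *
s=load("w11"); f=1.56
F=np.array([onz(s,u/f,v/f,8) for u,v in [(362,247),(445,247),(363,351),(444,352)]]); print(F.mean(0),F.round(1))
d=F[1]-F[0]+F[3]-F[2]; print(np.degrees(np.arctan2(d[1],d[0])))
# V top edges: upper edge line and lower edge; z~?
for z in (36,): 
  G=np.array([onz(s,u/f,v/f,z) for u,v in [(374,293),(434,293),(374,342),(434,342)]]);print(z,G.mean(0),G.round(1))
# sleeve ends in hand
print(onz(s,312/f,405/f,133),onz(s,485/f,405/f,133))
C=np.array([onz(s,u/f,v/f,8) for u,v in [(370,62),(446,27),(418,175),(490,147)]]); print("cap",C.mean(0),C.round(1)); d=C[1]-C[0]+C[3]-C[2]; print(np.degrees(np.arctan2(d[1],d[0])))
E
python3 c.py t "465 -45.3 14 99"
```

```text
[465.87910526 -45.5732156    8.        ] [[437.9 -17.9   8. ]
 [483.9 -10.7   8. ]
 [446.8 -80.4   8. ]
 [495.  -73.4   8. ]]
8.569332606441666
36 [466.08887384 -46.31668981  36.        ] [[448.7 -35.3  36. ]
 [479.2 -30.5  36. ]
 [452.4 -62.2  36. ]
 [484.  -57.2  36. ]]
[435.41262825 -47.79817297 133.        ] [490.71482649 -38.97338234 133.        ]
cap [463.45133389  60.60238752   8.        ] [[429.5  75.4   8. ]
 [464.3  96.5   8. ]
 [462.4  25.3   8. ]
 [497.5  45.2   8. ]]
30.31726980007336
[-0.001, -0.0011, 0.3438, -0.0, 0.0, -0.0]
cmd [465.23 -45.02  99.94] [-180.    0.   99.]
```

```bash
python3 -m jog '[[-0.003,0,0.1,0,0,0],[-0.003,0,0.2,0,0,0],[-0.003,0,0.27,0,0,0],[-0.003,0,0.31,0,0,0],[-0.003,0,0.328,0,0,0],[-0.003,0,0.336,0,0,0],[-0.003,0,0.34,0,0,0],[-0.003,0,0.344,0,0,0]]'; python3 c.py a '[-0.003,0,0.344,0,0,0]';
python3 -c "
from h import *
snap('wrist','w12')
crop('w12',100,150,400,384,2,'w12b')
snap('scene','s12')
crop('s12',230,170,350,260,6,'s12b')"
```

```text
time: 12.15
tool_pos: [466.3, -45.8, 15.0]
tcp_rot: [179.9, 0.0, 99.0]
ft_force: [-2.6, 4.0, 9.3]
finger_gap: 52.8
cmd [465.35 -45.76  13.94] [-180.    0.   99.]
```

View pics/w12b.png

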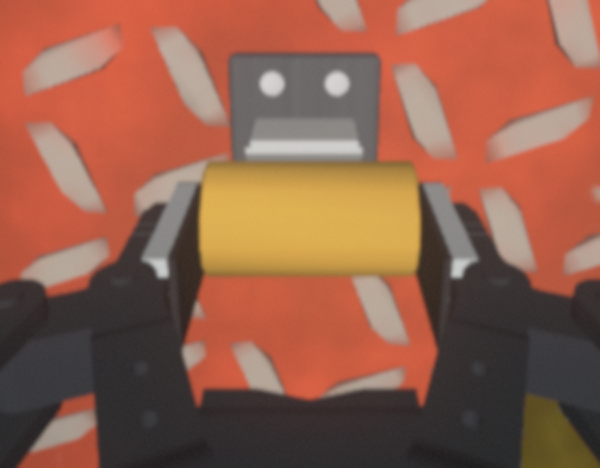

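View pics/s12b.png

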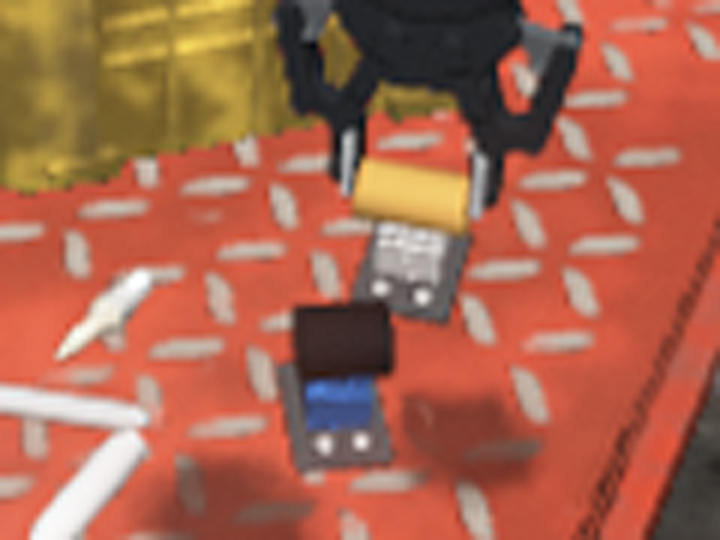

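```bash
python3 -m jog '[[0,0,0,0,0,0],[0,0,0,0,0,0],[0,0,0,0,0,0],[0,0,-0.12,0,0,0],[0,0,-0.28,0,0,0],[0,0,-0.36,0,0,0],[0,0,-0.36,0,0,0]]' 1; python3 c.py a '[0,0,-0.36,0,0,0]';
python3 -c "
from h import *
snap('wrist','w13')
crop('w13',0,0,512,384,1.56,'w13b')"
```

```text
time: 12.95
tool_pos: [468.1, -46.4, 107.9]
tcp_rot: [179.6, 0.1, 99.0]
ft_force: [-0.3, 0.4, -1.0]
finger_gap: 85.2
cmd [465.35 -45.76 103.94] [-180.    0.   99.]
```

View pics/w13b.png

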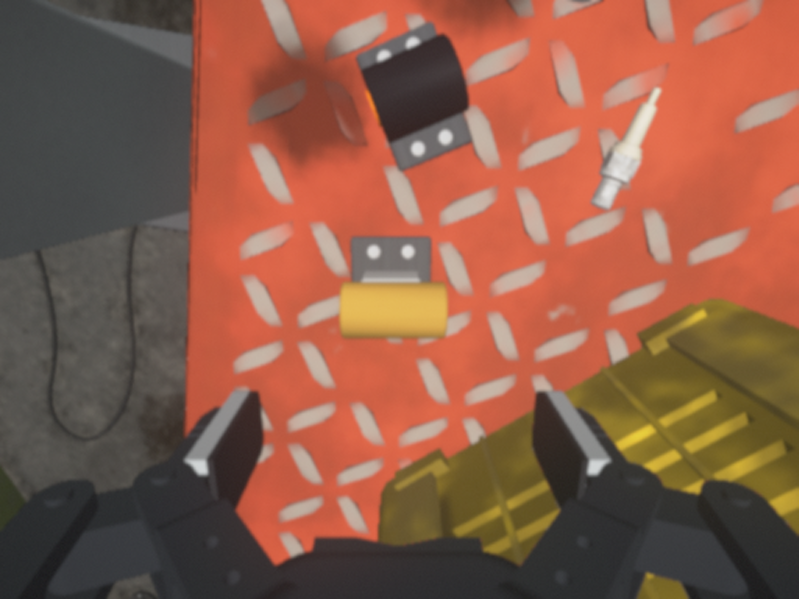

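```bash
python3 - <<'E'
from h import *
s=load("w13"); f=1.56
a=onz(s,341/f,312/f,50);b=onz(s,447/f,311/f,50);print(a,b,(a+b)/2,np.linalg.norm(a-b),np.degrees(np.arctan2(*(b-a)[1::-1])))
print([proj(s,p)*f for p in [(465.6,-45.8,61)]])
E
python3 c.py t "465.5 -45.8 104 9;465.5 -45.8 100 9"
```

```text
[440.53157314 -49.97636368  50.        ] [494.82389695 -41.01529918  50.        ] [467.67773504 -45.49583143  50.        ] 55.026876172321344 9.372293572765248
[array([389.82227058, 318.46026245])]
[-0.0002, 0.0006, -0.0002, 0.0, -0.0, 0.5]
[-0.0002, 0.0006, 0.0158, 0.0, -0.0, 0.5]
cmd [465.35 -45.76 103.94] [-180.    0.   99.]
```

```bash
python3 -m jog '[[0,0.006,0,0,0,0.5],[0,0.006,0,0,0,0.5],[0,0.006,0,0,0,0.5],[0,0.006,0,0,0,0.5],[0,0.006,0,0,0,0.5],[0,0.006,0,0,0,0.5],[0,0.006,0,0,0,0.5],[0,0.006,0,0,0,0.5],[0,0.006,0,0,0,0.5],[0,0.006,0,0,0,0.5]]'; python3 -m jog '[[0,0,0,0,0,0.023],[0,0,0,0,0,0.023],[0,0,0,0,0,0.023]]';python3 -c "
from bench import r; s=r.sense(); print(s['tool_pos'],s['tcp_rot'])
from h import *
snap('wrist','w14')
crop('w14',0,0,512,384,1.56,'w14b')"
```

```text
time: 14.0
tool_pos: [465.5, -45.3, 101.9]
tcp_rot: [-179.9, 0.2, 12.7]
ft_force: [-0.5, -0.4, -0.6]
finger_gap: 85.7
time: 14.3
tool_pos: [466.0, -45.4, 102.7]
tcp_rot: [-180.0, 0.1, 9.1]
ft_force: [-0.4, 0.3, -0.2]
finger_gap: 85.6
[465.98466073 -45.4047291  102.67706474] [-1.79961771e+02  1.10504402e-01  9.05339920e+00]
```

View pics/w14b.png

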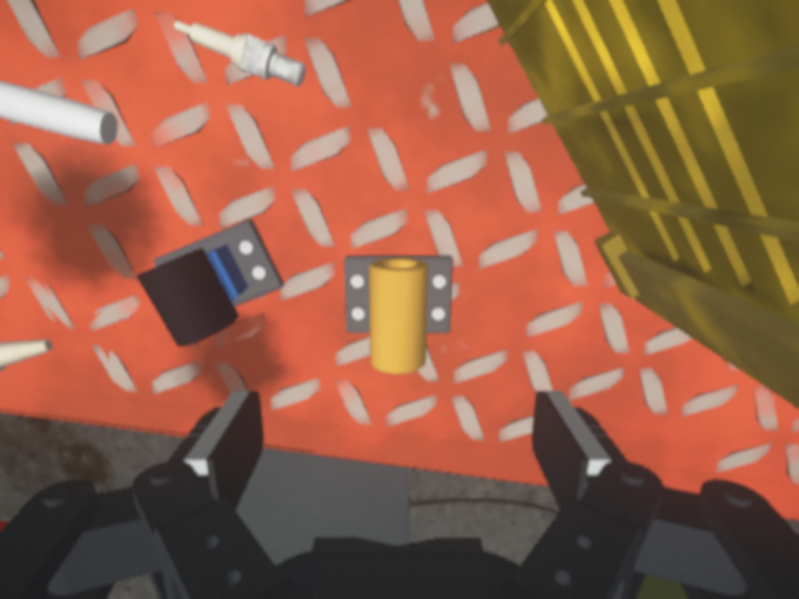

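```bash
python3 -c "
from c import *
put(np.array([466.83,-45.53,103.94]),R.from_euler('xyz',[180,0,8.96],degrees=True))
from bench import r; print(r.sense()['tool_pos'])
s=load('w14');f=1.56
a=onz(s,398/f,372/f,46);b=onz(s,397/f,262/f,57);print(a,b)
for z in (46,61): print(proj(s,(466.83,-45.53,z))*f)
"; python3 c.py t "467 -45.6 10 9"
```

```text
[466.19412719 -45.42796773 102.96930709]
[434.67894254 -51.03210047  46.        ] [496.61876553 -40.69571796  57.        ]
[397.25546531 314.66985913]
[397.22718951 324.586163  ]
[0.0006, 0.0004, 0.3758, -0.0, 0.0, -0.0002]
cmd [466.83 -45.53 103.94] [180.     0.     8.96]
```

```bash
python3 -m jog '[[0,0,0.12,0,0,0],[0,0,0.24,0,0,0],[0,0,0.31,0,0,0],[0,0,0.35,0,0,0],[0,0,0.376,0,0,0],[0,0,0.376,0,0,0],[0,0,0.376,0,0,0]]'; python3 c.py a '[0,0,0.376,0,0,0]'; python3 -m jog '[[0,0,0,0,0,0],[0,0,0,0,0,0],[0,0,0,0,0,0],[0,0,0,0,0,0],[0,0,0,0,0,0],[0,0,0,0,0,0]]' 0.2 40
python3 -c "
from h import *
snap('wrist','w15')
crop('w15',0,0,512,384,1.56,'w15b')"
```

```text
time: 15.05
tool_pos: [467.6, -45.7, 10.8]
tcp_rot: [180.0, -0.1, 8.9]
ft_force: [0.2, 0.5, -0.3]
finger_gap: 85.2
cmd [466.83 -45.53   9.94] [180.     0.     8.96]
time: 15.65
tool_pos: [467.1, -45.6, 10.4]
tcp_rot: [180.0, -0.0, 8.9]
ft_force: [-2.5, -0.2, 6.0]
finger_gap: 28.8
```

View pics/w15b.png

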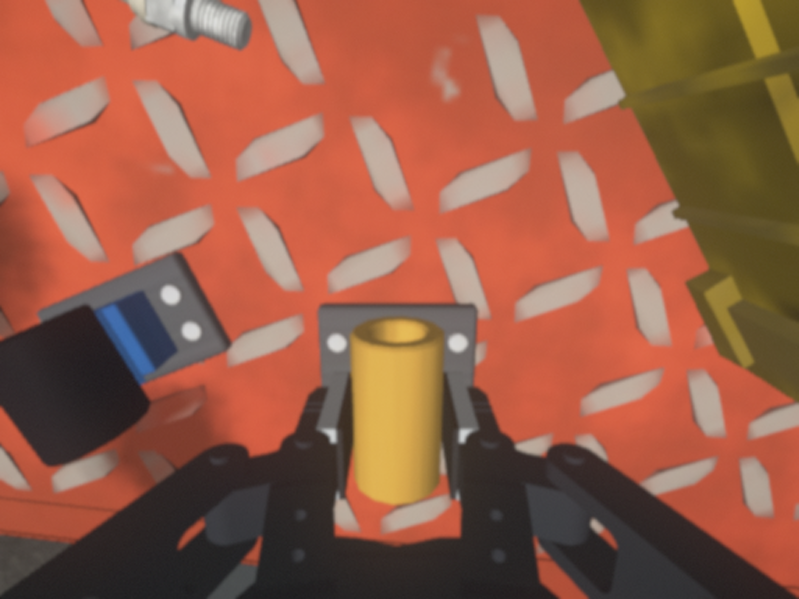

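```bash
python3 c.py t "467 -45.6 120 9;448.6 170.8 120 13.5;448.6 170.8 59 13.5"
```

```text
[0.0006, 0.0004, -0.4402, -0.0, 0.0, -0.0002]
[0.0627, -0.8661, -0.4402, 0.0, 0.0, -0.0252]
[0.0627, -0.8661, -0.1962, 0.0, 0.0, -0.0252]
cmd [466.83 -45.53   9.94] [180.     0.     8.96]
```

```bash
python3 -m jog '[[0,0,-0.1,0,0,0],[0,0,-0.25,0,0,0],[0,0,-0.44,0,0,0],[0.063,-0.2,-0.44,0,0,-0.025],[0.063,-0.866,-0.44,0,0,-0.025],[0.063,-0.866,-0.44,0,0,-0.025],[0.063,-0.866,-0.44,0,0,-0.025],[0.063,-0.866,-0.44,0,0,-0.025],[0.063,-0.866,-0.44,0,0,-0.025]]'; python3 c.py a '[0.063,-0.866,-0.44,0,0,-0.025]'; python3 -m jog '[[0,0,0.12,0,0,0],[0,0,0.2,0,0,0],[0,0,0.244,0,0,0],[0,0,0.244,0,0,0]]'; python3 c.py a '[0,0,0.244,0,0,0]'
python3 -c "
from h import *
snap('wrist','w16')
crop('w16',0,0,512,384,1.56,'w16b')
snap('scene','s16')
crop('s16',180,180,340,300,5,'s16b')"
```

```text
time: 16.6
tool_pos: [447.9, 173.3, 119.6]
tcp_rot: [-180.0, 0.0, 13.6]
ft_force: [0.3, -1.0, -1.4]
finger_gap: 28.3
cmd [448.67 170.78 119.94] [180.     0.    13.46]
time: 17.0
tool_pos: [447.4, 169.6, 57.0]
tcp_rot: [180.0, 0.2, 13.4]
ft_force: [-1.7, 0.3, -1.2]
finger_gap: 28.3
cmd [448.67 170.78  58.94] [180.     0.    13.46]
```

View pics/w16b.png

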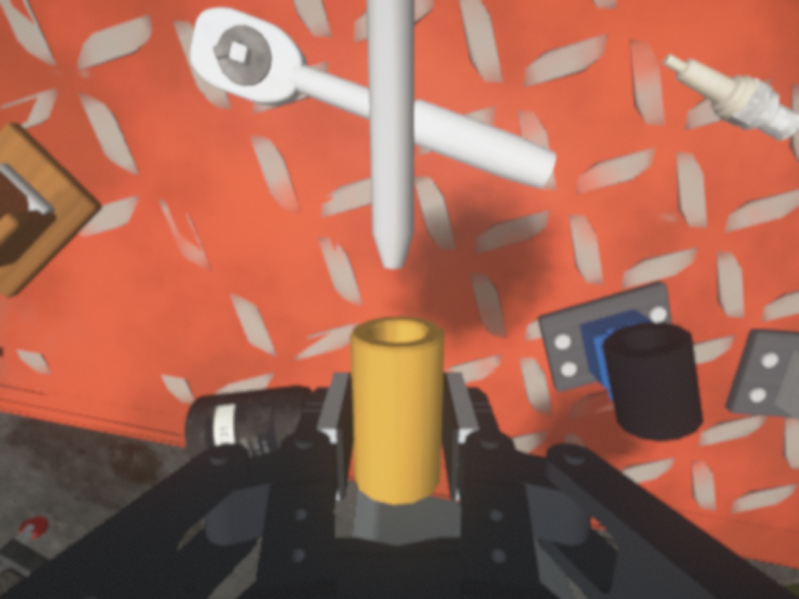

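View pics/s16b.png

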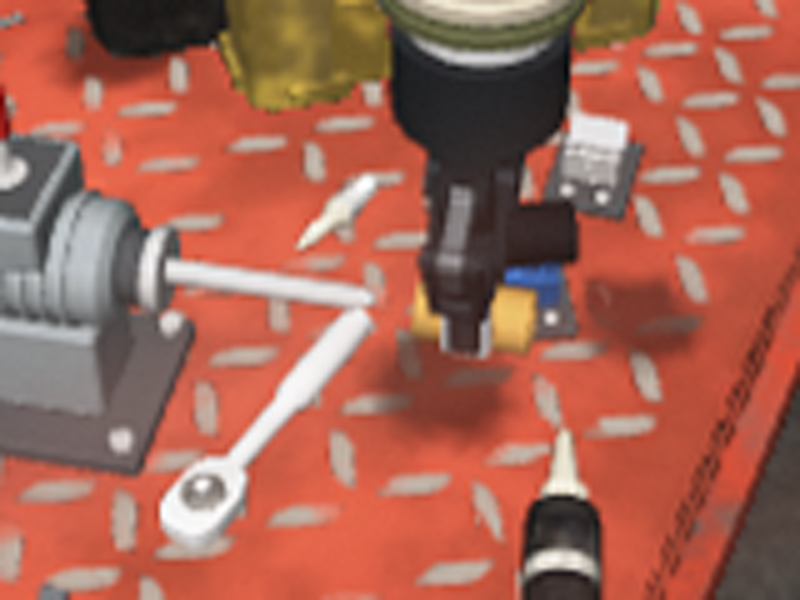

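```bash
python3 - <<'E'
from c import *
s=load("w16"); f=1.56
P,Q=pose(); print(P,Q.as_euler('xyz',degrees=True))
T,_=get()
L=[]
for u,v in [(391,5),(391.5,80),(391.8,160),(392.5,240),(393,266)]:
    p=onz(s,u/f,v/f,95); L.append(p); print(p.round(1), Q.inv().apply(p-P).round(1))
L=np.array(L); d=L[0]-L[3]; print("yaw",np.degrees(np.arctan2(d[1],d[0])))
# bore front center
for z in (90,93,95,97,100):
  p=onz(s,397.5/f,333/f,z); print(z,p, Q.inv().apply(p-P).round(1))
# vertical: ellipse of the front face outer: top edge row 318, bottom row ~352 ; front face at x=P+27
E=s[2]
print("cam in tool",Q.inv().apply(E[:3,3]-P))
for zz in (93,95,97,99):
  for dz in (15,-15,9,-9):
    p=P+Q.apply([27,0,0]); p[2]=zz+dz; print(zz,dz,(proj(s,p)*f).round(1))
E
```

```text
[449.27772194 170.30863664  59.449921  ] [ 1.79995919e+02 -1.39036516e-02  1.33661639e+01]
[558.7 197.1  95. ] [112.7  -0.8 -35.5]
[542.2 193.2  95. ] [ 95.7  -0.8 -35.5]
[522.8 188.6  95. ] [ 75.8  -0.8 -35.5]
[501.5 183.4  95. ] [ 53.8  -0.7 -35.5]
[494.  181.5  95. ] [ 46.1  -0.5 -35.5]
yaw 13.502626933147363
90 [472.01367735 174.92742037  90.        ] [ 23.2   0.8 -30.5]
93 [473.14126603 175.19652202  93.        ] [ 24.4   0.8 -33.5]
95 [473.89299181 175.37592311  95.        ] [ 25.1   0.8 -35.5]
97 [474.6447176  175.55532421  97.        ] [ 25.9   0.8 -37.5]
100 [475.77230628 175.82442586 100.        ] [ 27.1   0.8 -40.5]
cam in tool [  76.77951458    0.72148128 -169.11351273]
93 15 [394.8 343.5]
93 -15 [395.2 309.8]
93 9 [394.9 335.6]
93 -9 [395.2 315.5]
95 15 [394.8 346.3]
95 -15 [395.2 311.7]
95 9 [394.9 338.2]
95 -9 [395.1 317.5]
97 15 [394.7 349.2]
97 -15 [395.2 313.6]
97 9 [394.8 340.8]
97 -9 [395.1 319.6]
99 15 [394.7 352.1]
99 -15 [395.2 315.5]
99 9 [394.8 343.5]
99 -9 [395.1 321.7]
```

```bash
python3 - <<'E'
from c import *
s=load("s16"); im=s[0]; hsv=cv2.cvtColor(im,cv2.COLOR_RGB2HSV)
m=cv2.inRange(hsv,(17,90,90),(32,255,255)); sub=m[225:260,258:295]
for row in range(232,254): print(row,"".join("#" if x else "." for x in m[row,258:295]))
P,Q=pose()
ax=Q.apply([1,0,0]); 
v=np.array([0,0,1.])
for off in (27,-27):
    c=P+off*ax; c[2]=95
    # silhouette: perpendicular to view
    o=s[2][:3,3]; d=c-o; n=np.cross(ax,d); n/=np.linalg.norm(n)
    print(off,proj(s,c),proj(s,c+15*n),proj(s,c-15*n))
E
```

```text
232 .....................................
233 .....................................
234 .....................................
235 .....................................
236 .....................................
237 ......................#..............
238 ......#..............########........
239 .....##..............########........
240 .....##.............#########........
241 .....###............#########........
242 .....###............#########........
243 .....#####..........#########........
244 .....#####..........#########........
245 .....#####...........########........
246 .....#####...........#######.........
247 .....................#######.........
248 .....................#.#####.........
249 ........................#.#..........
250 .....................................
251 .....................................
252 .....................................
253 .....................................
27 [261.07640869 240.5964728 ] [260.13178122 247.0672119 ] [262.01673189 234.15521806]
-27 [284.1518879  244.06252458] [283.24984046 250.61557818] [285.04977848 237.5396691 ]
```

```bash
python3 -m jog '[[0,-0.006,0,0,0,0],[0.05,-0.006,0,0,0,0],[0.1,-0.006,0,0,0,0],[0.14,-0.006,0,0,0,0],[0.18,-0.006,0,0,0,0],[0.22,-0.006,0,0,0,0],[0.22,-0.006,0,0,0,0]]'; python3 c.py a '[0.22,-0.006,0,0,0,0]'
python3 -c "
from h import *
snap('wrist','w17')
crop('w17',0,0,512,384,1.56,'w17b')"
```

```text
time: 17.8
tool_pos: [503.3, 185.3, 59.3]
tcp_rot: [180.0, -0.1, 13.4]
ft_force: [-0.7, -0.5, -1.5]
finger_gap: 28.8
cmd [501.81 185.04  58.94] [180.     0.    13.46]
```

View pics/w17b.png

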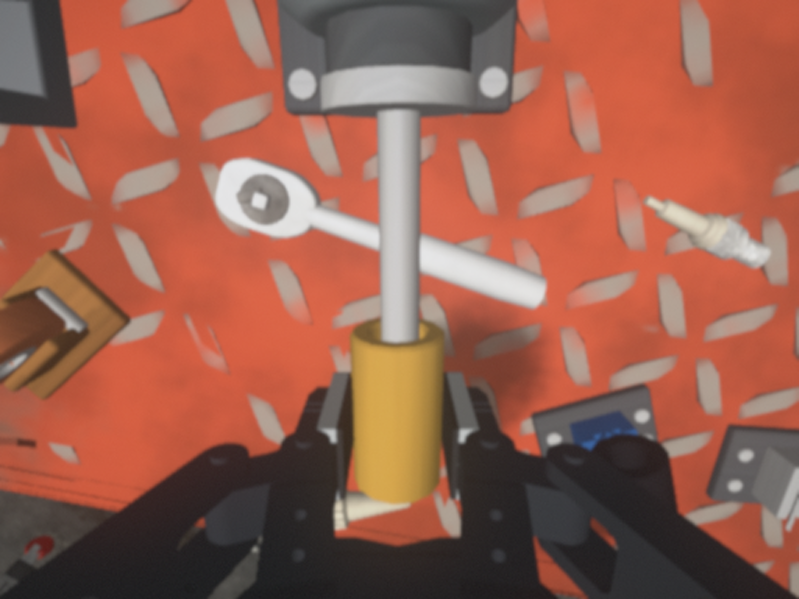

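```bash
python3 -m jog '[[0.06,0,0,0,0,0],[0.12,0,0,0,0,0],[0.17,0,0,0,0,0],[0.21,0,0,0,0,0],[0.235,0,0,0,0,0],[0.245,0,0,0,0,0],[0.25,0,0,0,0,0],[0.25,0,0,0,0,0]]'; python3 c.py a '[0.25,0,0,0,0,0]'
python3 -c "
from bench import r; s=r.sense(); print(s['tool_pos'],s['ft_force'])
from h import *
snap('wrist','w18')
crop('w18',100,100,400,384,2,'w18b')"
```

```text
time: 18.65
tool_pos: [562.5, 199.5, 58.9]
tcp_rot: [-180.0, 0.0, 13.4]
ft_force: [0.3, 0.2, -0.6]
finger_gap: 29.0
cmd [562.59 199.59  58.94] [180.     0.    13.46]
[562.5005954  199.49092987  58.85664794] [ 0.27016524  0.18504849 -0.60244336]
```

View pics/w18b.png

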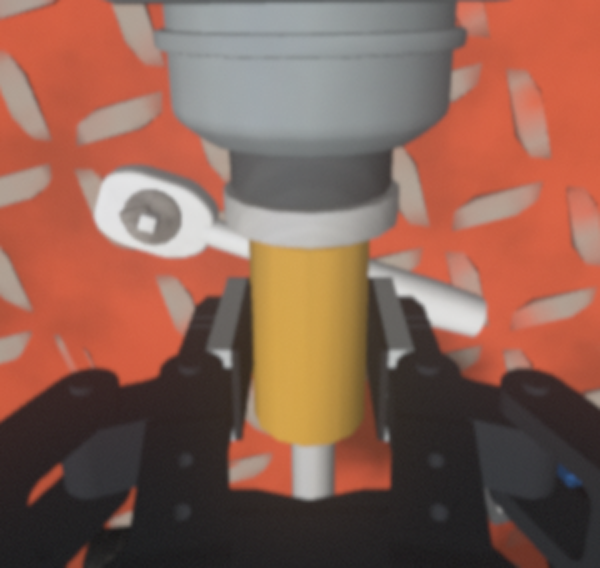

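```bash
python3 -m jog '[[0.004,0,0,0,0,0],[0.008,0,0,0,0,0],[0.012,0,0,0,0,0]]'; python3 c.py a '[0.012,0,0,0,0,0]'
```

```text
time: 19.0
tool_pos: [564.7, 199.9, 58.7]
tcp_rot: [180.0, 0.1, 13.4]
ft_force: [-7.7, -2.5, 3.4]
finger_gap: 28.7
cmd [565.51 200.29  58.94] [180.     0.    13.46]
```

```bash
python3 -m jog '[[0.003,0,0,0,0,0],[0.006,0,0,0,0,0],[0.006,0,0,0,0,0]]'; python3 c.py a '[0.006,0,0,0,0,0]'
```

```text
time: 19.3
tool_pos: [564.6, 199.9, 58.2]
tcp_rot: [180.0, 0.3, 13.4]
ft_force: [-11.6, -2.8, 4.4]
finger_gap: 28.8
cmd [566.97 200.64  58.94] [180.     0.    13.46]
```

```bash
python3 -m jog '[[-0.006,0,0,0,0,0],[-0.006,0,0,0,0,0],[-0.006,0,0,0,0,0],[-0.006,0,0,0,0,0],[-0.006,0,-0.1,0,0,0],[-0.006,0,-0.3,0,0,0],[-0.006,0,-0.4,0,0,0],[-0.006,0,-0.4,0,0,0]]' 1; python3 c.py a '[-0.006,0,-0.4,0,0,0]'
python3 -c "
from h import *
snap('wrist','w19')
crop('w19',100,100,400,384,2,'w19b')"; python3 c.py t "457.5 358.1 159 54.2;457.5 358.1 100 54.2"
```

```text
time: 20.1
tool_pos: [569.2, 201.1, 165.2]
tcp_rot: [-180.0, -0.6, 13.4]
ft_force: [0.6, -0.0, 0.2]
finger_gap: 85.1
cmd [565.51 200.29 158.94] [180.     0.    13.46]
[-0.2732, -0.7145, -0.0002, -0.0, 0.0, -0.2263]
[-0.2732, -0.7145, 0.2358, -0.0, 0.0, -0.2263]
cmd [565.51 200.29 158.94] [180.     0.    13.46]
```

View pics/w19b.png

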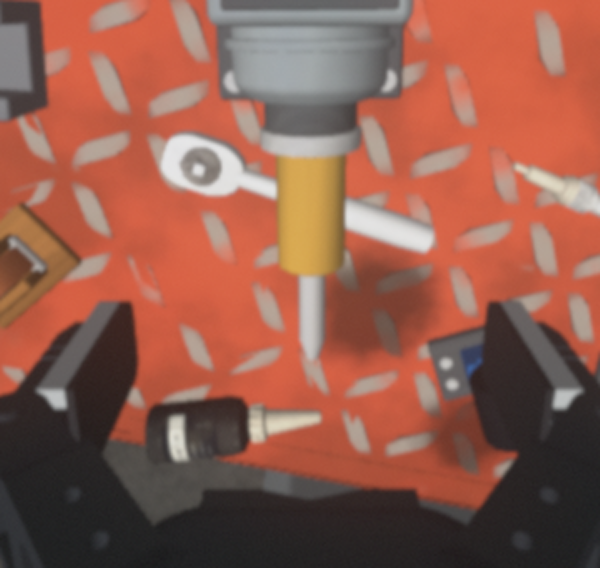

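```bash
python3 -m jog '[[-0.273,-0.714,0,0,0,-0.226],[-0.273,-0.714,0,0,0,-0.226],[-0.273,-0.714,0,0,0,-0.226],[-0.273,-0.714,0,0,0,-0.226],[-0.273,-0.714,0.06,0,0,-0.226],[-0.273,-0.714,0.12,0,0,-0.226],[-0.273,-0.714,0.12,0,0,-0.226],[-0.273,-0.714,0.12,0,0,-0.226]]'; python3 c.py a '[-0.273,-0.714,0.12,0,0,-0.226]'
python3 -c "
from h import *
snap('wrist','w20')
crop('w20',0,0,512,384,1.56,'w20b')"
```

```text
time: 20.95
tool_pos: [457.6, 356.7, 127.5]
tcp_rot: [-179.9, 0.2, 53.9]
ft_force: [0.3, -0.4, 0.3]
finger_gap: 85.6
cmd [457.59 358.   128.94] [180.     0.    54.14]
```

View pics/w20b.png

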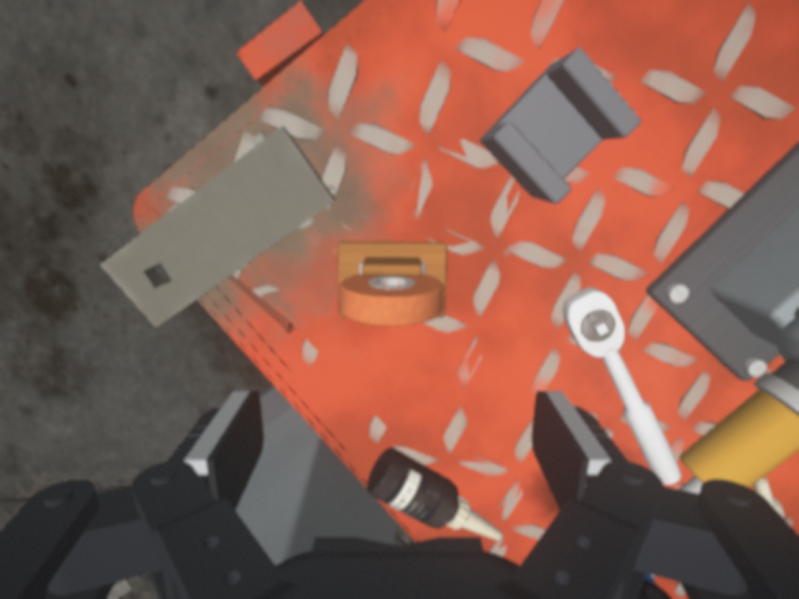

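```bash
python3 - <<'E'
from c import *
s=load("w20"); f=1.56
a=onz(s,341/f,290/f,40);b=onz(s,444/f,290/f,40);print(a,b,(a+b)/2,np.linalg.norm(a-b),np.degrees(np.arctan2(*(a-b)[1::-1])))
F=[onz(s,u/f,v/f,8) for u,v in [(339,241),(446,244)]];print(F,np.mean(F,0),np.linalg.norm(F[0]-F[1]))
# top rim mid: front(near camera) edge ~ row 295?, back edge 322 at z=70
for v in (292,323): print(v,onz(s,392/f,v/f,70))
P,Q=get()
for z in (8,40,70): print(proj(s,(457.5,358.1,z))*f)
d=onz(s,392.5/f,245/f,8); print(d, d-25*np.array([np.cos(np.radians(54.1)),np.sin(np.radians(54.1)),0]))
E
```

```text
[434.97234043 379.32770362  40.        ] [482.97589624 344.22786461  40.        ] [458.97411833 361.77778411  40.        ] 59.46713435944636 143.82600940399823
[array([445.18601534, 400.25084739,   8.        ]), array([498.33776785, 359.02787072,   8.        ])] [471.76189159 379.63935905   8.        ] 67.26397699295376
292 [463.40478972 367.7126869   70.        ]
323 [453.42174282 354.15944742  70.        ]
[394.53307541 282.24977105]
[394.20656265 296.3752153 ]
[393.82564106 312.85446969]
[470.80027052 378.38211398   8.        ] [456.1409616  358.13107297   8.        ]
```

```bash
python3 -c "
from h import *
crop('w20',205,145,300,220,8,'w20c')"
```

```text
(no output)
```

View pics/w20c.png

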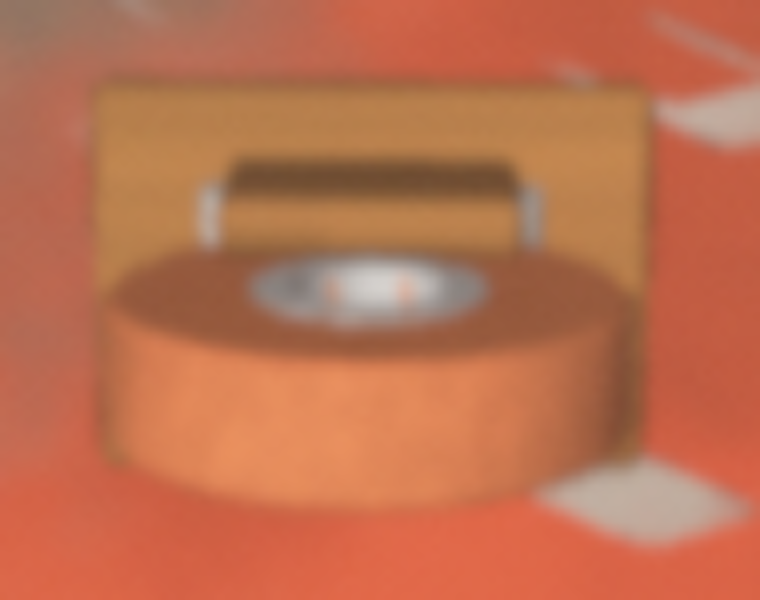

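```bash
python3 - <<'E'
from c import *
s=load("w20")
a=onz(s,251.2,189.4,70);b=onz(s,251.2,208.5,70);print(a,b,(a+b)/2,np.linalg.norm(a-b))
# bush centre on front face z=40
print(onz(s,205+368/8,145+288/8,40)-8*np.array([.586,.81,0]))
E
python3 c.py t "457.8 359.8 14 54.0;457.8 359.8 60 54"
```

```text
[462.25719685 366.26527616  70.        ] [452.62311279 353.18808337  70.        ] [457.44015482 359.72667976  70.        ] 16.242799851407838
[456.55452946 359.2844914   40.        ]
[0.0063, -0.0035, 0.4598, -0.0, 0.0, 0.0008]
[0.0063, -0.0035, 0.2758, -0.0, 0.0, 0.0008]
cmd [457.59 358.   128.94] [180.     0.    54.14]
```

```bash
python3 -m jog '[[0.005,0.001,0.12,0,0,0],[0.005,0.001,0.3,0,0,0],[0.005,0.001,0.42,0,0,0],[0.005,0.001,0.48,0,0,0],[0.005,0.001,0.516,0,0,0],[0.005,0.001,0.516,0,0,0],[0.005,0.001,0.516,0,0,0]]'; python3 c.py a '[0.005,0.001,0.516,0,0,0]';  python3 -m jog '[[0,0,0,0,0,0],[0,0,0,0,0,0],[0,0,0,0,0,0],[0,0,0,0,0,0],[0,0,0,0,0,0]]' 0.5 40
python3 -c "
from h import *
snap('wrist','w21')
crop('w21',100,150,400,384,2,'w21b')"
```

```text
time: 21.7
tool_pos: [460.2, 359.6, 1.8]
tcp_rot: [179.9, -0.1, 54.1]
ft_force: [0.0, -0.1, 0.0]
finger_gap: 85.4
cmd [ 4.5852e+02  3.5887e+02 -6.0000e-02] [180.     0.    54.14]
time: 22.2
tool_pos: [457.7, 362.4, 2.9]
tcp_rot: [-179.8, -0.2, 54.1]
ft_force: [-13.9, 7.2, 15.8]
finger_gap: 58.5
```

View pics/w21b.png

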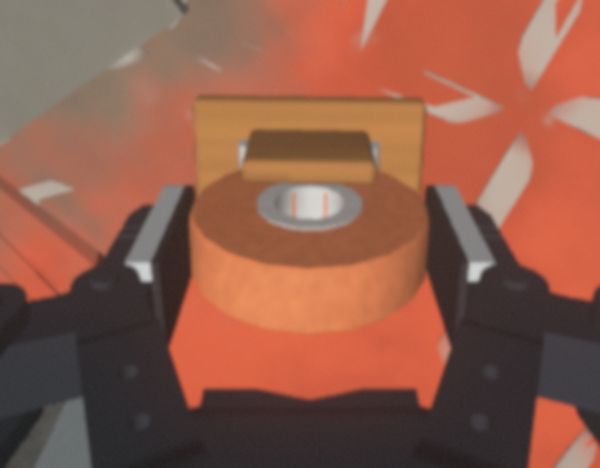

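```bash
python3 -m jog '[[0,-0.008,-0.02,0,0,0],[0,-0.008,-0.06,0,0,0],[0,-0.008,-0.12,0,0,0],[0,-0.008,-0.24,0,0,0],[0,-0.008,-0.4,0,0,0],[0,-0.008,-0.48,0,0,0],[0,-0.008,-0.48,0,0,0]]'; python3 c.py a '[0,-0.008,-0.48,0,0,0]'
python3 -c "
from h import *
snap('wrist','w22')
crop('w22',100,150,400,384,2,'w22b')"
```

```text
time: 22.95
tool_pos: [460.3, 361.4, 126.0]
tcp_rot: [179.8, -0.5, 54.1]
ft_force: [1.4, 0.3, -1.3]
finger_gap: 58.8
cmd [456.9  360.04 119.94] [180.     0.    54.14]
```

View pics/w22b.png

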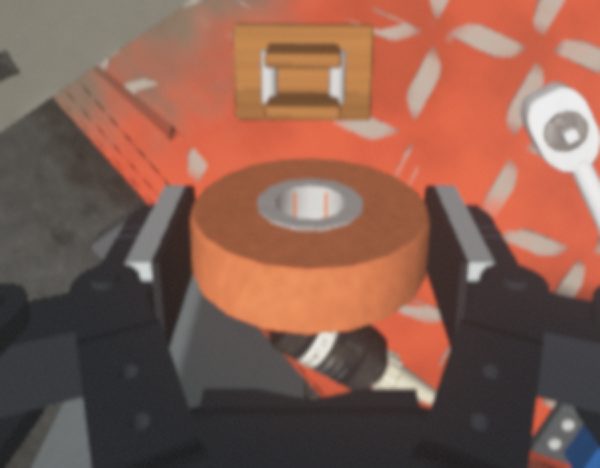

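```bash
python3 c.py t "466 175 120 13.5;466 175 58 13.5"
```

```text
[-0.5785, 0.4631, -0.0002, -0.0, 0.0, 0.2258]
[-0.5785, 0.4631, 0.2478, -0.0, 0.0, 0.2258]
cmd [456.9  360.04 119.94] [180.     0.    54.14]
```

```bash
python3 -m jog '[[-0.579,0.463,0,0,0,0.226],[-0.579,0.463,0,0,0,0.226],[-0.579,0.463,0,0,0,0.226],[-0.579,0.463,0,0,0,0.226],[-0.579,0.463,0,0,0,0.226],[-0.579,0.463,0.1,0,0,0.226],[-0.579,0.463,0.2,0,0,0.226],[-0.579,0.463,0.248,0,0,0.226],[-0.579,0.463,0.248,0,0,0.226],[-0.579,0.463,0.248,0,0,0.226]]'; python3 c.py a '[-0.579,0.463,0.248,0,0,0.226]'
python3 -c "
from h import *
from bench import r; s=r.sense(); print(s['tool_pos'],s['tcp_rot'])
snap('wrist','w23')
crop('w23',0,0,512,384,1.56,'w23b')
snap('scene','s23')
crop('s23',180,180,340,300,5,'s23b')"
```

```text
time: 24.0
tool_pos: [465.8, 174.9, 57.9]
tcp_rot: [180.0, 0.1, 13.4]
ft_force: [0.4, 0.2, -2.2]
finger_gap: 58.6
cmd [465.91 174.92  57.94] [180.     0.    13.46]
[465.80692643 174.86651556  57.88974539] [1.79995746e+02 5.84769644e-02 1.34221498e+01]
```

View pics/w23b.png

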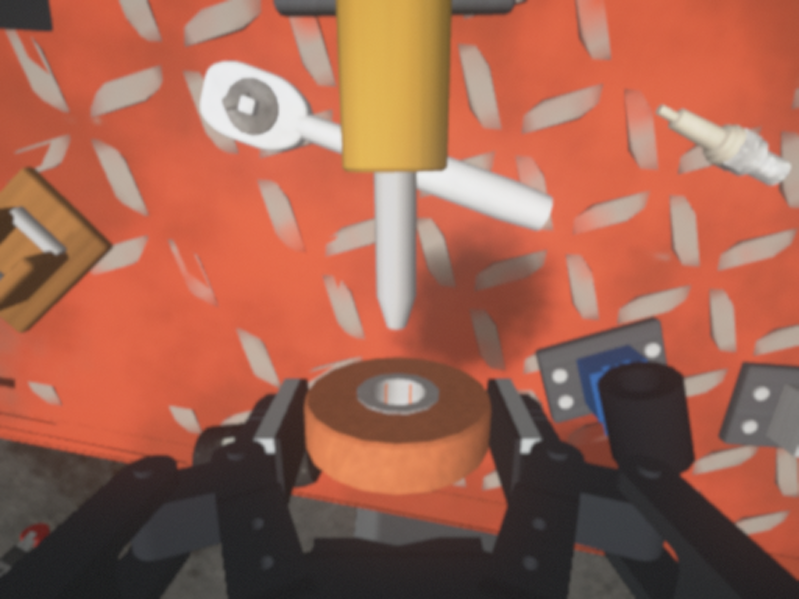

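View pics/s23b.png

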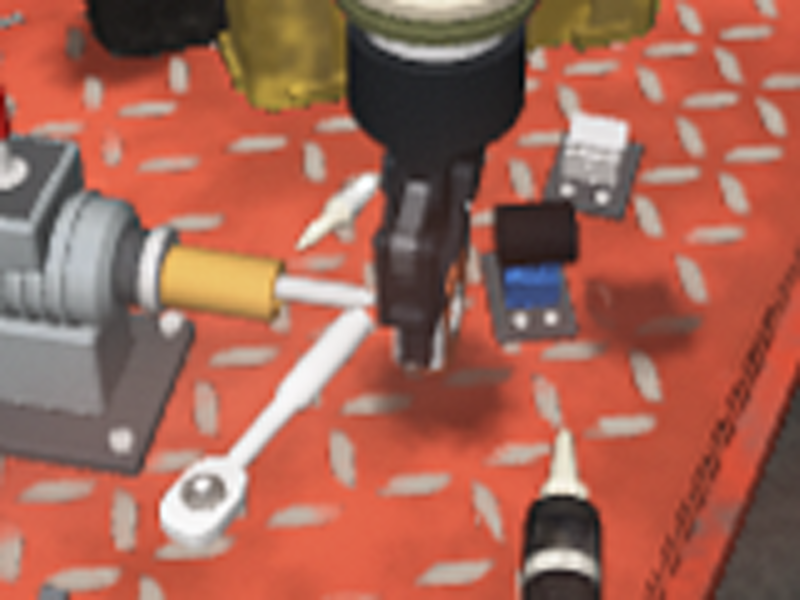

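```bash
python3 -c "
from h import *
crop('w23',180,200,330,325,5.3,'w23c')"
```

```text
(no output)
```

View pics/w23c.png

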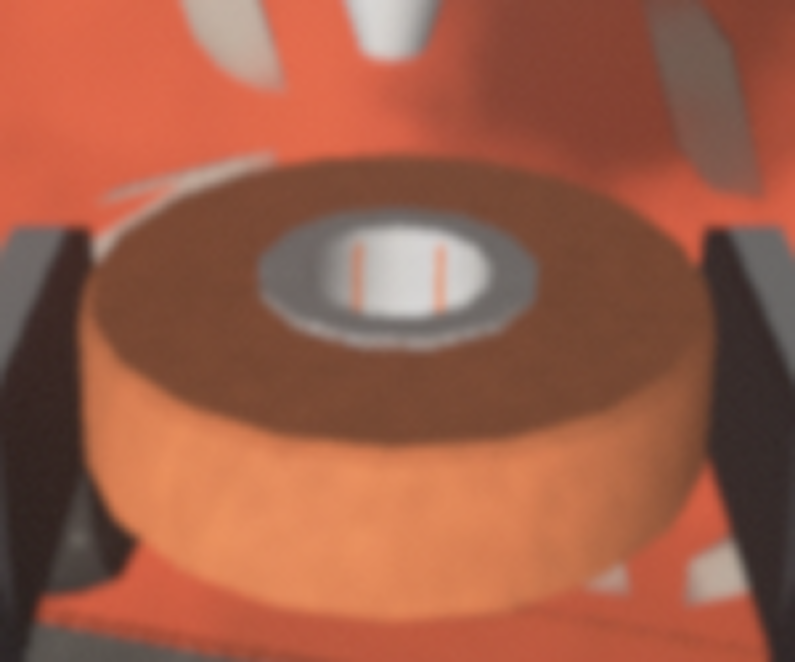

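```bash
python3 - <<'E'
from c import *
from scipy.optimize import least_squares
s=load("w23"); P,Q=pose()
ax=Q.apply([1,0,0])
def pt(d,z,x,r,t): # axial x, radial r (up), tilt t
    a=np.cos(t)*ax+np.sin(t)*np.array([0,0,1]); u=-np.sin(t)*ax+np.cos(t)*np.array([0,0,1])
    c=P+d*ax; c[2]=z; return c+x*a+r*u
obs=[(8,-30,155),(8,30,443),(-8,30,618)]
g=lambda q:[proj(s,pt(q[0],q[1],x,r,q[2]))[1]-(200+v/5.3) for x,r,v in obs]
q=least_squares(g,[0,95,0],x_scale=[1,1,.01]).x; print(q[:2],np.degrees(q[2]))
q2=least_squares(lambda q:g([*q,0]),[0,95]); print(q2.x,q2.fun)
y=lambda p:Q.inv().apply(p-P)
print("bush lateral",y(onz(s,180+399/5.3,252.3,q2.x[1])),"rod tip",y(onz(s,180+392/5.3,200+55/5.3,95)))
E
```

```text
[-4.044461   93.10965684] -2.091655776370568
[-6.73044251 88.20767641] [-0.69515355  1.36612096 -0.9175639 ]
bush lateral [  0.92285264   0.83309    -29.0423113 ] rod tip [ 27.06891477   0.19071468 -35.78957208]
```

```bash
python3 -m jog '[[0,-0.002,-0.004,0,0,0],[0.05,-0.002,-0.004,0,0,0],[0.09,-0.002,-0.004,0,0,0],[0.12,-0.002,-0.004,0,0,0],[0.14,-0.002,-0.004,0,0,0],[0.14,-0.002,-0.004,0,0,0]]'; python3 c.py a '[0.14,-0.002,-0.004,0,0,0]'
python3 -c "
from h import *
snap('wrist','w24')
crop('w24',100,100,400,384,2,'w24b')"
```

```text
time: 24.7
tool_pos: [500.6, 183.6, 59.0]
tcp_rot: [-180.0, -0.0, 13.4]
ft_force: [0.3, -0.3, -1.9]
finger_gap: 58.7
cmd [499.84 183.55  58.94] [180.     0.    13.46]
```

View pics/w24b.png

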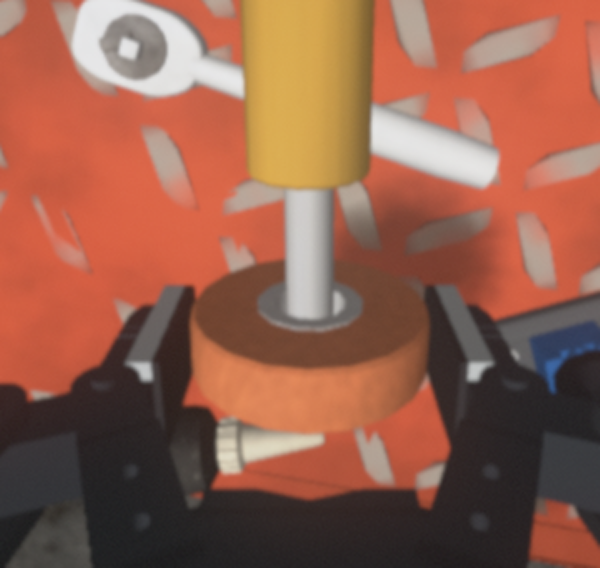

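```bash
python3 -m jog '[[0.05,0,0,0,0,0],[0.09,0,0,0,0,0],[0.11,0,0,0,0,0],[0.12,0,0,0,0,0],[0.124,0,0,0,0,0],[0.128,0,0,0,0,0]]'; python3 c.py a '[0.128,0,0,0,0,0]'
```

```text
time: 25.35
tool_pos: [530.9, 190.9, 58.8]
tcp_rot: [180.0, 0.0, 13.4]
ft_force: [-0.7, -0.3, -2.4]
finger_gap: 58.6
cmd [530.96 191.    58.94] [180.     0.    13.46]
```

```bash
python3 -m jog '[[0.004,0,0,0,0,0],[0.008,0,0,0,0,0],[0.012,0,0,0,0,0]]'; python3 c.py a '[0.012,0,0,0,0,0]'
```

```text
time: 25.65
tool_pos: [532.7, 191.3, 58.6]
tcp_rot: [180.0, 0.2, 13.4]
ft_force: [-9.3, -2.3, 3.2]
finger_gap: 58.6
cmd [533.87 191.7   58.94] [180.     0.    13.46]
```

```bash
python3 -m jog '[[0.004,0,0,0,0,0],[0.006,0,0,0,0,0],[0.006,0,0,0,0,0]]';
python3 -c "
from h import *
snap('wrist','w25')
crop('w25',100,100,400,384,2,'w25b')"
python3 -m jog '[[0,0,0,0,0,0],[0,0,0,0,0,0],[0,0,0,0,0,0],[0,0,0,0,0,0],[0,0,-0.1,0,0,0],[0,0,-0.3,0,0,0],[0,0,-0.4,0,0,0],[0,0,-0.4,0,0,0]]' 1; python3 c.py a '[0.006,0,-0.4,0,0,0]'
python3 -c "
from h import *
snap('wrist','w26')
crop('w26',100,100,400,384,2,'w26b')"
```

```text
time: 25.95
tool_pos: [532.6, 191.4, 58.1]
tcp_rot: [180.0, 0.4, 13.4]
ft_force: [-12.4, -2.9, 4.0]
finger_gap: 58.3
time: 26.8
tool_pos: [539.0, 192.9, 165.0]
tcp_rot: [-180.0, -0.6, 13.4]
ft_force: [0.8, -0.1, 0.6]
finger_gap: 85.6
cmd [535.33 192.05 158.94] [180.     0.    13.46]
```

View pics/w25b.png

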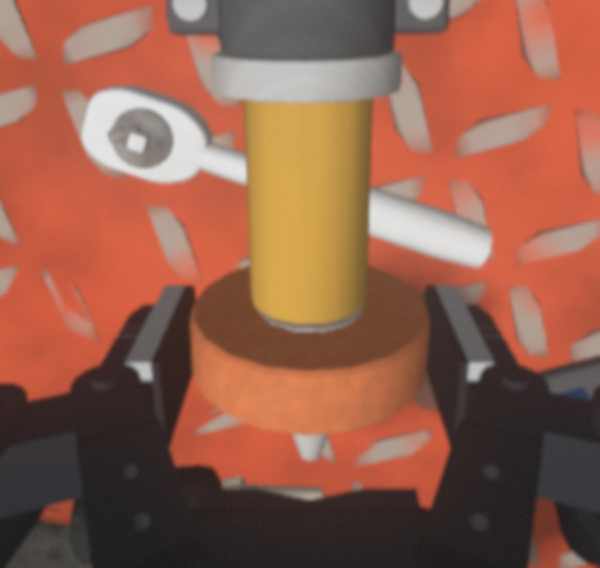

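View pics/w26b.png

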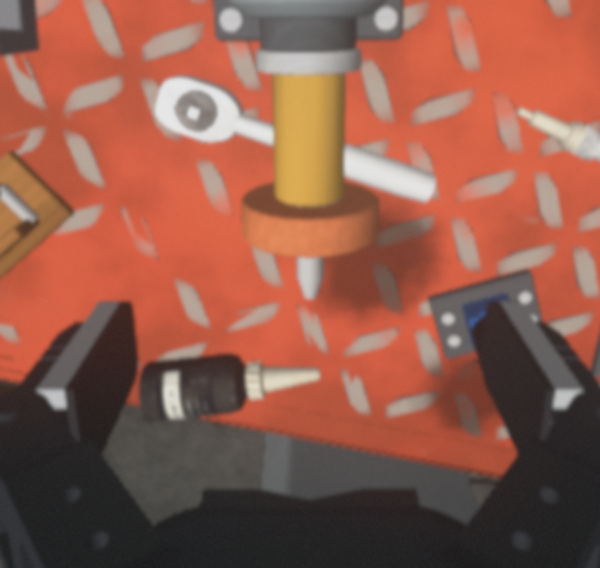

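```bash
python3 c.py t "462.5 60.5 150 30.8"
```

```text
[-0.4058, 0.4439, 0.0358, -0.0, 0.0, -0.0963]
cmd [535.33 192.05 158.94] [180.     0.    13.46]
```

```bash
python3 -m jog '[[-0.406,0.444,0.036,0,0,-0.096],[-0.406,0.444,0.036,0,0,-0.096],[-0.406,0.444,0.036,0,0,-0.096],[-0.406,0.444,0.1,0,0,-0.096],[-0.406,0.444,0.16,0,0,-0.096],[-0.406,0.444,0.2,0,0,-0.096],[-0.406,0.444,0.2,0,0,-0.096]]'; python3 c.py a '[-0.406,0.444,0.2,0,0,-0.096]'
python3 -c "
from h import *
snap('wrist','w27')
crop('w27',100,100,400,384,2,'w27b')"
```

```text
time: 27.55
tool_pos: [460.9, 61.2, 106.2]
tcp_rot: [-179.9, 0.2, 30.7]
ft_force: [0.2, 0.1, -0.5]
finger_gap: 85.0
cmd [462.46  60.47 108.94] [180.     0.    30.74]
```

View pics/w27b.png

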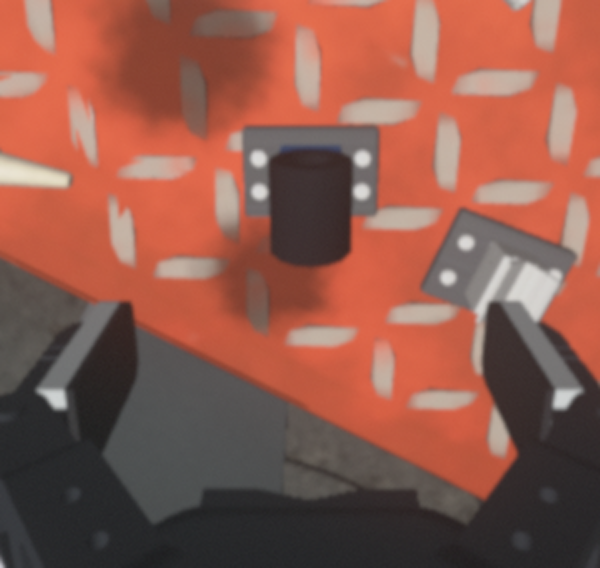

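```bash
python3 - <<'E'
from c import *
s=load("w27")
a=onz(s,100+311/2,100+170/2,65);b=onz(s,100+311/2,100+266/2,65);print(a,b,(a+b)/2,np.linalg.norm(a-b),np.degrees(np.arctan2(*(a-b)[1::-1])))
m=(a+b)/2; u=np.array([np.cos(np.radians(30.7)),np.sin(np.radians(30.7))])
t=m[:2]-3*u; print(t)
print(row([t[0],t[1],12]))
E
```

```text
[477.7687596   69.78901553  65.        ] [444.42466031  49.95084691  65.        ] [461.09670996  59.86993122  65.        ] 38.799251172719764 30.75065252766335
[458.51715314  58.33830247]
[-0.0179 -0.0007  0.3878 -0.      0.      0.    ]
```

```bash
python3 -m jog '[[-0.018,0,0.12,0,0,0],[-0.018,0,0.24,0,0,0],[-0.018,0,0.31,0,0,0],[-0.018,0,0.36,0,0,0],[-0.018,0,0.388,0,0,0],[-0.018,0,0.388,0,0,0],[-0.018,0,0.388,0,0,0]]'; python3 c.py a '[-0.018,0,0.388,0,0,0]';  python3 -m jog '[[0,0,0,0,0,0],[0,0,0,0,0,0],[0,0,0,0,0,0],[0,0,0,0,0,0],[0,0,0,0,0,0],[0,0,0,0,0,0]]' 0.25 40
python3 -c "
from h import *
snap('wrist','w28')
crop('w28',100,100,400,384,2,'w28b')"
```

```text
time: 28.3
tool_pos: [459.6, 58.3, 12.9]
tcp_rot: [180.0, -0.1, 30.7]
ft_force: [-0.2, -0.6, 0.0]
finger_gap: 85.3
cmd [458.59  58.17  11.94] [180.     0.    30.74]
time: 28.9
tool_pos: [458.3, 59.3, 12.7]
tcp_rot: [-179.9, -0.0, 30.7]
ft_force: [-6.5, 4.7, 8.9]
finger_gap: 32.8
```

View pics/w28b.png

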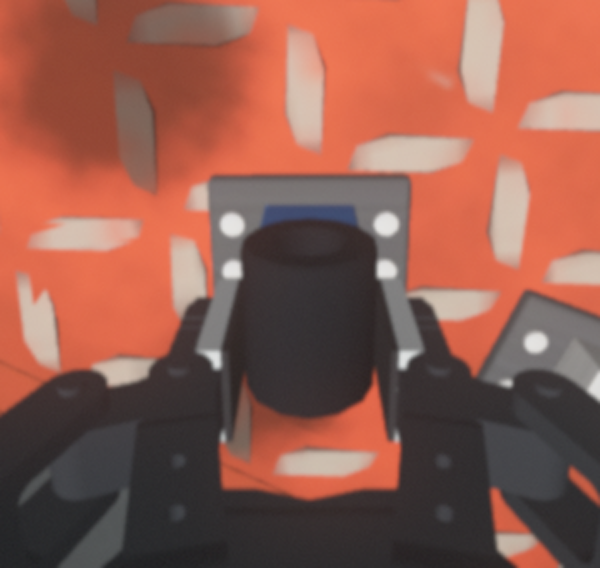

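```bash
python3 c.py t "453.5 171.9 120 13.5;453.5 171.9 60 13.5"
```

```text
[0.215, -0.4014, -0.4322, -0.0, 0.0, 0.0958]
[0.215, -0.4014, -0.1922, -0.0, 0.0, 0.0958]
cmd [458.59  58.17  11.94] [180.     0.    30.74]
```

```bash
python3 -m jog '[[0,0,-0.06,0,0,0],[0,0,-0.2,0,0,0],[0,0,-0.4,0,0,0],[0.215,-0.401,-0.432,0,0,0.096],[0.215,-0.401,-0.432,0,0,0.096],[0.215,-0.401,-0.432,0,0,0.096],[0.215,-0.401,-0.3,0,0,0.096],[0.215,-0.401,-0.22,0,0,0.096],[0.215,-0.401,-0.192,0,0,0.096],[0.215,-0.401,-0.192,0,0,0.096]]'; python3 -m jog '[[0,0,0,0,0,0],[0,0,0,0,0,0]]'; python3 c.py a '[0.215,-0.401,-0.192,0,0,0.096]'
python3 -c "
from h import *
snap('wrist','w29')
crop('w29',100,100,400,384,2,'w29b')
snap('scene','s29')
crop('s29',180,180,340,300,5,'s29b')"
```

```text
time: 29.95
tool_pos: [452.6, 171.5, 58.9]
tcp_rot: [180.0, 0.1, 13.4]
ft_force: [0.3, -0.4, -0.5]
finger_gap: 32.4
time: 30.15
tool_pos: [454.9, 171.9, 61.4]
tcp_rot: [-180.0, -0.1, 13.4]
ft_force: [-0.3, -0.6, -0.9]
finger_gap: 32.7
cmd [453.55 171.81  59.94] [180.     0.    13.46]
```

View pics/w29b.png

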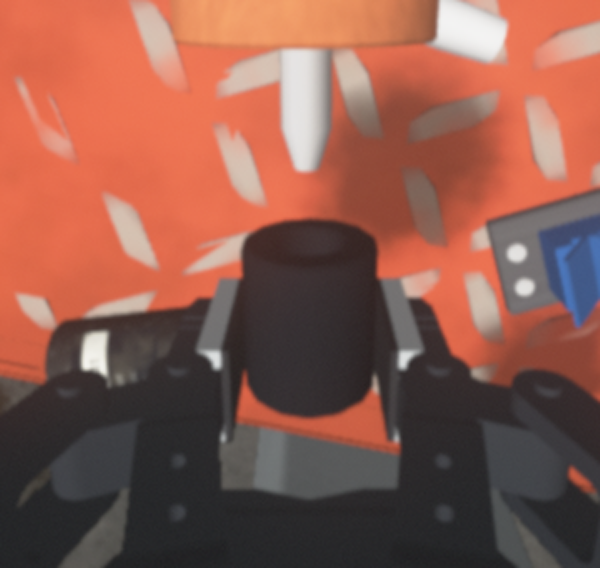

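View pics/s29b.png

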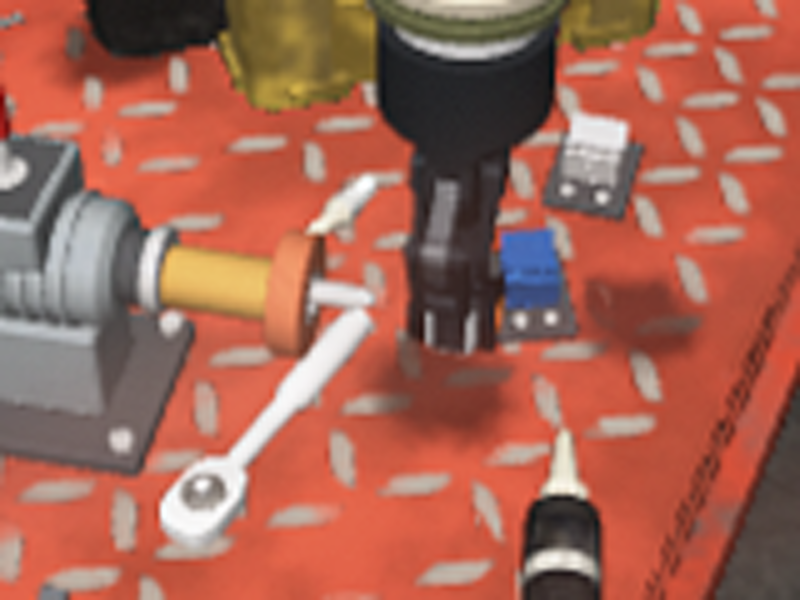

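```bash
python3 -m jog '[[0,-0.002,0,0,0,0],[0.03,-0.002,0,0,0,0],[0.06,-0.002,0,0,0,0],[0.085,-0.002,0,0,0,0],[0.11,-0.002,0,0,0,0],[0.12,-0.002,0,0,0,0],[0.12,-0.002,0,0,0,0]]'; python3 c.py a '[0.12,-0.002,0,0,0,0]'
python3 -c "
from h import *
snap('wrist','w30')
crop('w30',100,100,400,384,2,'w30b')"
```

```text
time: 30.95
tool_pos: [483.1, 179.3, 59.8]
tcp_rot: [-180.0, 0.0, 13.4]
ft_force: [-0.5, 0.3, -1.2]
finger_gap: 32.9
cmd [482.61 179.28  59.94] [180.     0.    13.46]
```

View pics/w30b.png

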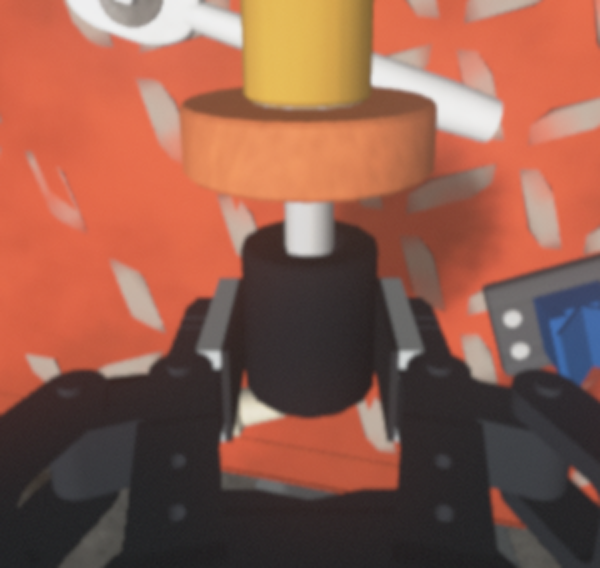

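Threaded onto the rod. Push the rest of the way in.

```bash
python3 -m jog '[[0.025,0,0,0,0,0],[0.045,0,0,0,0,0],[0.056,0,0,0,0,0],[0.06,0,0,0,0,0],[0.064,0,0,0,0,0]]'; python3 c.py a '[0.064,0,0,0,0,0]'
```

```text
time: 31.5
tool_pos: [498.4, 183.0, 59.9]
tcp_rot: [-180.0, 0.0, 13.4]
ft_force: [0.2, -0.2, -0.6]
finger_gap: 32.9
cmd [498.17 183.    59.94] [180.     0.    13.46]
```

```bash
python3 -m jog '[[0.004,0,0,0,0,0],[0.008,0,0,0,0,0],[0.012,0,0,0,0,0]]'; python3 c.py a '[0.012,0,0,0,0,0]'
```

```text
time: 31.8
tool_pos: [501.2, 183.7, 59.9]
tcp_rot: [180.0, 0.0, 13.4]
ft_force: [-1.3, -0.6, -0.8]
finger_gap: 32.4
cmd [501.08 183.7   59.94] [180.     0.    13.46]
```

```bash
python3 -m jog '[[0.004,0,0,0,0,0],[0.008,0,0,0,0,0],[0.012,0,0,0,0,0]]'; python3 c.py a '[0.012,0,0,0,0,0]'
```

```text
time: 32.1
tool_pos: [501.2, 183.7, 59.2]
tcp_rot: [180.0, 0.4, 13.4]
ft_force: [-17.1, -3.9, 9.9]
finger_gap: 32.7
cmd [504.   184.4   59.94] [180.     0.    13.46]
```

```bash
python3 -m jog '[[0.004,0,0,0,0,0],[0.006,0,0,0,0,0],[0.006,0,0,0,0,0]]'; python3 c.py a '[0.006,0,0,0,0,0]'
python3 -c "
from h import *
snap('wrist','w31')
crop('w31',100,100,400,384,2,'w31b')"
```

```text
time: 32.4
tool_pos: [501.1, 183.6, 58.8]
tcp_rot: [180.0, 0.6, 13.4]
ft_force: [-19.8, -5.8, 11.4]
finger_gap: 32.9
cmd [505.46 184.75  59.94] [180.     0.    13.46]
```

View pics/w31b.png

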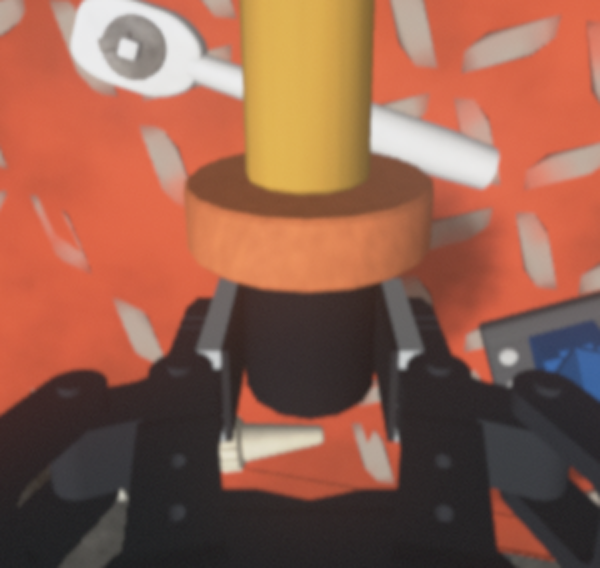

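```bash
python3 -m jog '[[-0.008,0,0,0,0,0],[-0.014,0,0,0,0,0],[-0.014,0,0,0,0,0]]'; python3 -m jog '[[0,0,0,0,0,0],[0,0,0,0,0,0],[0,0,0,0,0,0],[0,0,0,0,0,0],[0,0,-0.1,0,0,0],[0,0,-0.3,0,0,0],[0,0,-0.4,0,0,0],[0,0,-0.4,0,0,0]]' 1; python3 c.py a '[-0.014,0,-0.4,0,0,0]'
python3 -c "
from h import *
snap('wrist','w32')
crop('w32',100,50,400,334,2,'w32b')
snap('scene','s32')
crop('s32',150,190,310,310,5,'s32b')"; python3 c.py t "460 173.5 160 13.5;460 173.5 68 13.5"
```

```text
time: 32.75
tool_pos: [501.3, 183.7, 59.4]
tcp_rot: [180.0, 0.1, 13.4]
ft_force: [-5.5, -0.6, -0.8]
finger_gap: 33.0
time: 33.55
tool_pos: [505.7, 184.8, 165.7]
tcp_rot: [-180.0, -0.5, 13.4]
ft_force: [0.1, 0.3, 0.6]
finger_gap: 85.5
cmd [502.06 183.93 159.94] [180.     0.    13.46]
[-0.1733, 0.0014, -0.0002, -0.0, 0.0, -0.0002]
[-0.1733, 0.0014, 0.3678, -0.0, 0.0, -0.0002]
cmd [502.06 183.93 159.94] [180.     0.    13.46]
```

View pics/w32b.png

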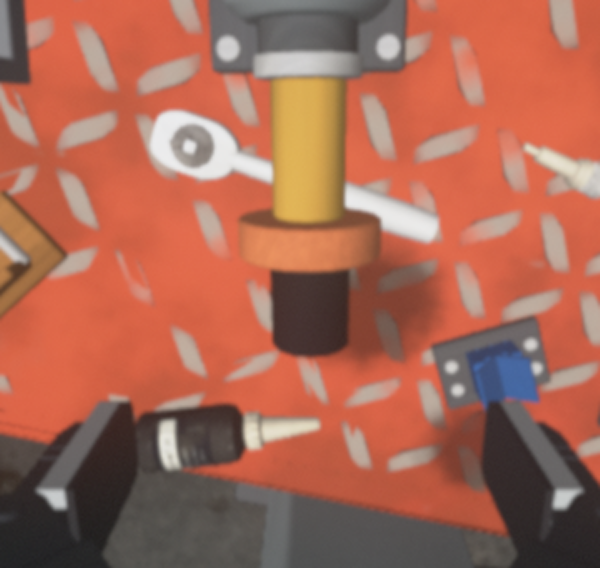

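View pics/s32b.png

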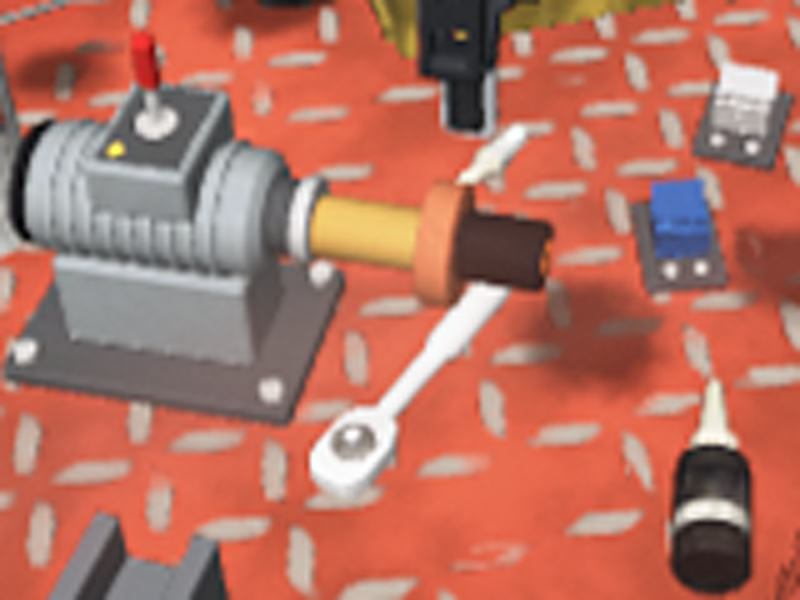

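```bash
python3 -m jog '[[-0.173,0.001,0,0,0,0],[-0.173,0.001,0,0,0,0],[-0.173,0.001,0,0,0,0],[-0.173,0.001,0.1,0,0,0],[-0.173,0.001,0.24,0,0,0],[-0.173,0.001,0.33,0,0,0],[-0.173,0.001,0.364,0,0,0],[-0.173,0.001,0.364,0,0,0]]' 0; python3 c.py a '[-0.173,0.001,0.364,0,0,0]'; python3 -m jog '[[0.01,0,0,0,0,0],[0.02,0,0,0,0,0],[0.03,0,0,0,0,0],[0.036,0,0,0,0,0],[0.036,0,0,0,0,0]]'; python3 c.py a '[0.036,0,0,0,0,0]'
python3 -c "
from h import *
snap('wrist','w33')
crop('w33',100,50,400,334,2,'w33b')
snap('scene','s33')
crop('s33',150,190,310,310,5,'s33b')"
```

```text
time: 34.45
tool_pos: [459.7, 173.4, 67.7]
tcp_rot: [180.0, 0.1, 13.4]
ft_force: [0.2, -0.7, 0.5]
finger_gap: -0.2
cmd [460.05 173.62  68.94] [180.     0.    13.46]
time: 34.95
tool_pos: [469.6, 175.8, 69.5]
tcp_rot: [-180.0, -0.1, 13.4]
ft_force: [0.2, 0.3, 0.1]
finger_gap: 0.3
cmd [468.81 175.72  68.94] [180.     0.    13.46]
```

View pics/w33b.png

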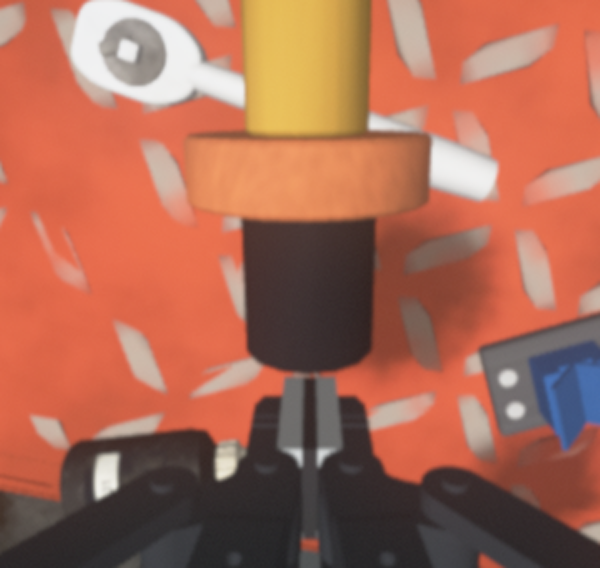

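View pics/s33b.png

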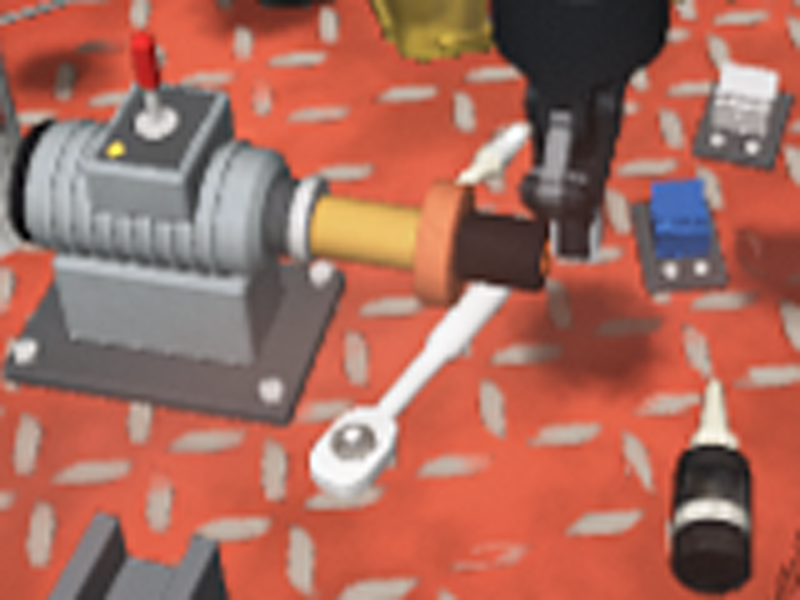

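```bash
python3 -m jog '[[0.004,0,0,0,0,0],[0.008,0,0,0,0,0],[0.012,0,0,0,0,0],[0.012,0,0,0,0,0]]'; python3 c.py a '[0.012,0,0,0,0,0]'
```

```text
time: 35.45
tool_pos: [472.0, 176.4, 68.9]
tcp_rot: [180.0, -0.0, 13.4]
ft_force: [-0.5, 0.4, 0.0]
finger_gap: -0.1
cmd [471.72 176.42  68.94] [180.     0.    13.46]
```

```bash
python3 -m jog '[[0.004,0,0,0,0,0],[0.008,0,0,0,0,0],[0.008,0,0,0,0,0]]'; python3 c.py a '[0.008,0,0,0,0,0]'
```

```text
time: 35.75
tool_pos: [472.6, 176.6, 68.7]
tcp_rot: [180.0, 0.2, 13.4]
ft_force: [-7.3, -2.6, 6.1]
finger_gap: 0.1
cmd [473.67 176.88  68.94] [180.     0.    13.46]
```

```bash
python3 -m jog '[[0.004,0,0,0,0,0],[0.006,0,0,0,0,0],[0.006,0,0,0,0,0]]'; python3 -m jog '[[-0.01,0,0,0,0,0],[-0.03,0,0,0,0,0],[-0.08,0,0,0,0,0],[-0.14,0,-0.1,0,0,0],[-0.14,0,-0.3,0,0,0],[-0.14,0,-0.45,0,0,0],[-0.14,0,-0.45,0,0,0],[-0.14,0,-0.45,0,0,0]]'
python3 -c "
from h import *
snap('wrist','w34')
crop('w34',100,0,400,250,2.6,'w34b')
snap('scene','s34')
crop('s34',150,190,310,310,5,'s34b')
snap('top','t34')
crop('t34',125,120,320,260,4,'t34b')"
```

```text
time: 36.05
tool_pos: [472.5, 176.6, 68.6]
tcp_rot: [180.0, 0.4, 13.4]
ft_force: [-15.3, -4.1, 11.9]
finger_gap: 0.2
time: 36.85
tool_pos: [442.2, 169.4, 182.6]
tcp_rot: [-180.0, -0.2, 13.4]
ft_force: [-0.7, 0.6, 0.3]
finger_gap: 0.1
```

View pics/w34b.png

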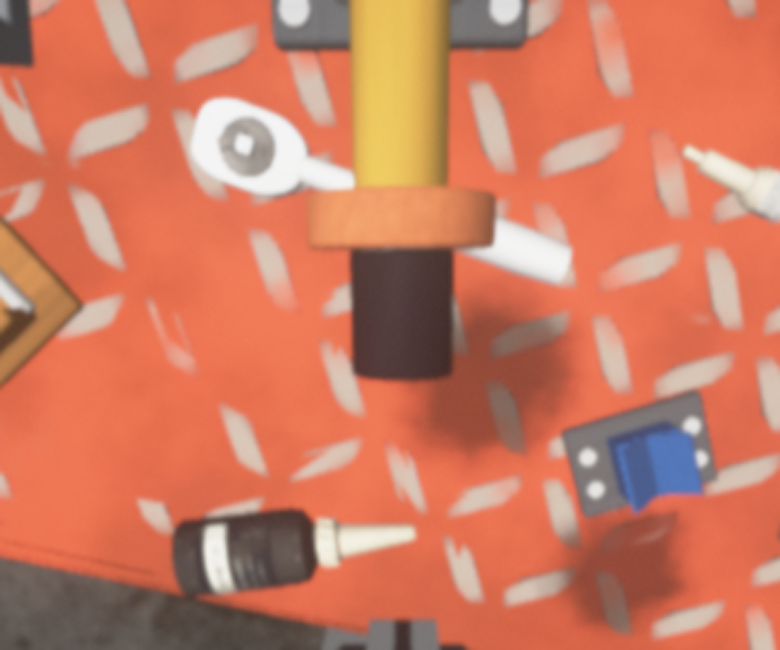

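View pics/s34b.png

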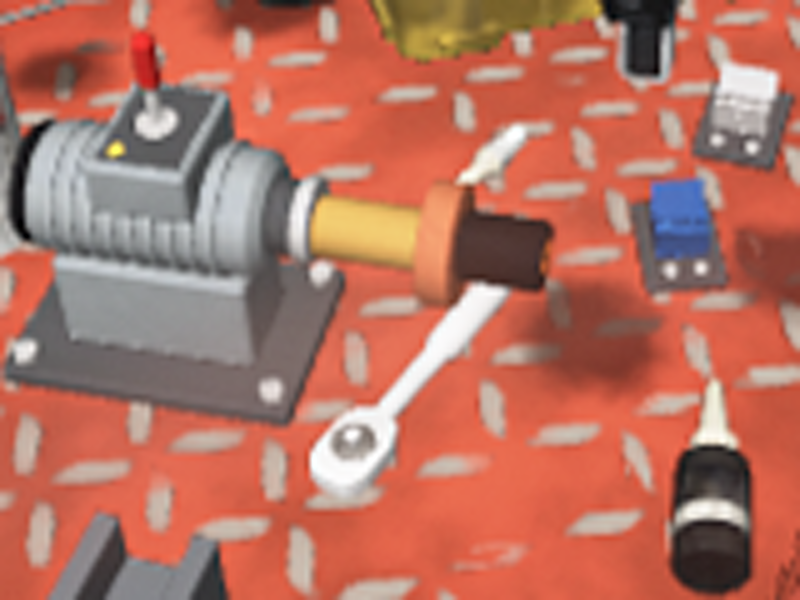

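View pics/t34b.png

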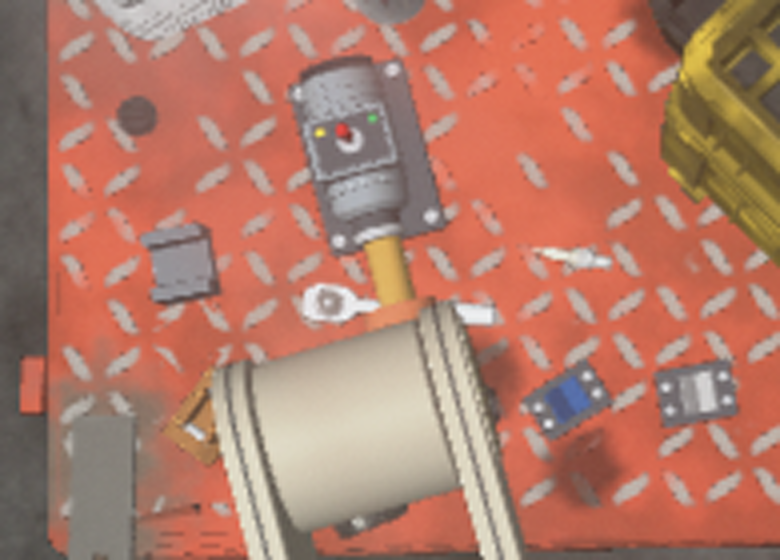

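```bash
python3 -m jog '[[0,0,0,0,0,0],[0,0,0,0,0,0],[0,0,0,0,0,0]]'; python3 -c "
from bench import r
print(r.hand_in())"
```

```text
time: 37.3
tool_pos: [440.9, 169.0, 180.7]
tcp_rot: [180.0, 0.1, 13.4]
ft_force: [-0.7, -0.7, 0.3]
finger_gap: -0.2
the job is handed in; nothing more can be done
None
```

The job is done and was handed in at about 37 s of the 72 s allowed. The toggle is upright at OFF, and the brass sleeve, wheel and end cap went onto the rod in that order.

- **Toggle:** the first squeeze missed. The fingertips end about 18 mm short of the TCP given, so the jaws closed beside the lever. I lifted, went lower and squeezed again, which brought it upright. It was still upright in the last scene and top pictures.
- **Sleeve:** I took it by its ends, put it in the V-block, took it again across its diameter and threaded it to the shoulder. Contact force there was about 12 N.
- **Wheel:** threaded up to the sleeve, with about 13 N at contact. When gripped in its stand it pulled the tool about 3 mm sideways, with about 22 N at the wrist. It came out cleanly.
- **Cap:** threaded open end first, with the orange dot facing outward, and pushed up to the wheel at about 21 N. After letting go, I pressed its end with shut fingers at about 16 N. It did not move; contact was within about 1 mm of where it should be.

In the last wrist and scene pictures I saw no gap between shoulder, sleeve, wheel and cap. The sealant tube, spark plug and ratchet look unmoved; I checked that by eye, without measuring. The gripper is empty and clear of everything. No check failed at the end.

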